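# Latch the grinder's dust box shut

### The arm

A 6-joint arm with a two-finger parallel gripper is mounted at the origin on the work surface. World frame = base frame: x ahead of the robot, y to its left, z up, the work surface at z = 0. Lengths are in m, angles in rad, forces in N, time in s.
With the tool pointing down it reaches from about 0.4 to 0.825 m from the base axis. Payload 7 kg.
Tool frame: the origin (TCP) lies at the very end of the fingers, on their centre line; the grasp point (between the pads) lies env.grip_depth behind it (env.grip_depth is the distance from the TCP to the grasp point, in m); z points along the fingers, y is the direction in which the jaws open and shut (so a half turn about z gives the same grasp; the last joint's range is limited). The gripper opens to 88 mm and grips with 3 to 60 N. Pads are 19 mm wide; open, the fingers measure 130 mm over their backs; the gripper's body (78 mm by 193 mm) begins 47 mm behind the grasp point.
Start: joints at [1.511, 0.359, 0.012, 0, -1.224, -0.288], TCP at [0.23, 0.635, 0.192] pointing down, gripper open.
Joint ranges: [-3.07, 3.07], [-1.43, 2.12], [-1.02, 1.25], [-3.03, 1.67], [-3.05, -0], [-3.03, 3.03]. Speed limits (rad/s): [2.39, 2.39, 3.01, 3.14, 3.14, 3.14].

### API

Orientations are given as a rotation vector (axis times angle).
In Python, from rig import state, get_image, calibration, ticket, env gives the robot as it stands.
- The arm moves only by the shell command python3 -m jog 'ROWS' [FORCE]. ROWS is JSON, a list that holds one entry, the list of rows, each a list of 7 numbers: the turn, a rotation vector about the tool's x, y, z in degrees, then the shift along the tool's x, y, z in cm, then the opening, from -1 (shut) to 1 (fully open), so that 0 is half open. In form: [[[wx, wy, wz, x, y, z, fingers], ...]]. A call has 1 to 5 rows; each row is the pose to reach, as a shift and turn from the pose commanded when the call began, along the tool's axes at that moment; what a row does not reach only later rows make up. A row lasts 1/8 s, in which the tool goes at most 62.5 mm and 10.7 degrees, less where a joint would pass 70% of its speed; a pose out of reach is approached as far as the arm can. A call with a gripper value outside its range is refused whole. The fingers move at their own pace and stop on an object; FORCE is the grip in N (left out, the last holds). Time passes only in rows, so rows that repeat a pose let the fingers close. It gives the time, the measured TCP pose, the force and the opening at its end, in the units of the state.
- state(): the state, without advancing time (a new reading comes with each control period).
- get_image(name): name is "scene" or "top" or "wrist"; returns (picture, depth): 400x640x3 uint8, red, green, blue; 400x640 float32, m along the optical axis (not along the pixel's ray), 0 where there is no reading.
- calibration(name): a dict with "intrinsics" (3x3 intrinsics, pixels), "world_from_camera" (4x4, takes a point from camera to world coordinates). Camera axes: x right, y down, z forward; pixel columns grow to the right and rows downward; lengths in m; the calibration is good to about 2 mm. A picture is of the moment at which its call begins: read the wrist's pose just before it. calibration takes no time and is no camera call; for the wrist camera it gives the pose at the moment of the call.
- ticket.sign_off(): hands the job in, once; it reports no verdict.
The state is a dict: "time": time; "qpos": joint angles; "joint_vel": joint speeds; "effort": joint torques, N m; "tcp_pos": TCP position; "eef_rot": TCP orientation; "ft_force": force on the tool from outside, world axes, zero at the start; "wrist_torque": the same for the moment, N m; "width": opening from 0.0 (shut) to 1.0 (fully open).
Only numpy, scipy, OpenCV 4.12 (cv2) and the standard library are available. Lean on these libraries where they do the work, as an engineer would, in place of code of your own. Each camera call takes 0.05 s, during which the arm holds its last target.

### The job

Close the draw latch on top of the grinder's dust box: bring the wire loop forward over the hook of its keeper so that it catches behind it, then press the lever over past centre and on down until it clicks home under its spring catch, so that the end section is held tight on its seal. Feel your way and be gentle with the latch, leave the other things on the bench where they are, and let go of everything at the end.

Things in the scene. Friction and masses are not known exactly. Their poses are not given: they have to be found in the camera images.
- dustbox: Green steel dust box fixed to the bench, 280 x 130 mm, 90 mm high to its flat top (deck). Origin on the bench under the lever's pivot; x runs level along the latch from lever to keeper, y across, z up. The main half (x -145 to +20 mm) carries lever, loop, rest block and catch; the end section (x from about +42 mm, black hose stub at its end) carries the keeper.
- lever (a joint): Flat steel lever, rad: 0 = level, pointing to -x over the main half; grows as raised: 1.57 upright, stop at 1.95 (leaning to the keeper). Starts at 0.52 to 0.73; stays where left. With the loop hooked, pressing it over takes up to 8 N at the pad; from dead centre (0.14) it drops onto the catch. Home is between -0.075 and +0.065, wherever its rest block is. Over 30 N on it is too much.
- endsection (a joint): Gap of the end section, m: it slides along the box's x and its rubber seal (5 N per mm) pushes it out to about 0.014; 0 is metal to metal; about 0.003 when the latch is closed.
- lever_pivot (a point): Lever's pivot axis (along the box's y), 12 mm above the deck, midway across. Its axes turn with the lever.
- lever_pad (a point): On the lever's upper face, where to press: 65 mm from the pivot along the lever, 8.5 mm off the line through the pivot. The lever is 22 mm wide, 5 mm thick, with a rolled tip ending 94 mm from the pivot; raised, this face looks towards the keeper.
- loop: Wire loop, 44 mm wide, 5 mm wire. Origin on its hinge pin in the lever, 20 mm from the lever's pivot: with the lever level the pin lies to -x, 6 degrees below level, and it turns up and over with the lever. Swings freely. x: along the loop to the crossbar; z: its upper side. Raising the lever moves the loop to the keeper; pulling the loop up and forward raises the lever.
- loop_bar (a point): Middle of the loop's crossbar (5 mm round, along y), 65 mm from the loop's pin. At the start it lies on the deck on the lever's side of the keeper.
- loop_tab (a point): Centre of the loop's black pull tab, a block 10 (x) x 14 (y) x 30 (z) mm on two wires: 24 mm beyond the crossbar along the loop and 38 mm above it. Pinch it across its 14 mm width; the loop can pivot in the grasp.
- keeper_seat (a point): Seat of the crossbar's centre, 8 mm above the deck, behind (+x) the keeper: a steel plate 24 mm wide, 4 thick, 17 high, its far face 2.5 mm to -x of this point, its top lip 3 mm thick, reaching 1 mm to +x. Lift the bar over 20 mm above the deck, bring it 5 mm past, lower, let back under the lip (lever then at about 1.6). x as the box's, z up. Moves with the end section.
- blank: Bystander: steel knife blank, 205 mm long, lying on the bench beside the box. Leave it.
- sandblock: Bystander: cork sanding block, 110 x 60 x 32 mm. Leave it.
- spanner: Bystander: steel spanner, about 180 mm long, lying flat. Leave it.
- oilcan: Bystander: plain can, 60 mm wide, 90 mm high. Leave it.
- catch_foot (a point): Point on the deck under the lever's tip, 90.5 mm to -x of the pivot. Here stand a black rest block, 10 x 22 mm, and on its -x side a sprung catch. Shims set the block's top 8 to 20 mm above the deck, not measured. The tip meets the catch about 6 mm above home; it takes about 10 to 18 N at the pad to press past; the force drops (click), then rises hard on the block. The catch then holds it.

How it is judged:
On the way:
1. the loop's crossbar is down behind the keeper's hook while the lever still stands open (x of loop_bar in the frame of keeper_seat between -0.003 and 0.01 m and z of loop_bar in the frame of keeper_seat below 0.005 m and value of joint lever above 0.9 rad), for 0.2 s.
At the end, for the whole second after the job is handed in: Lever pressed home: below 0.09 rad, its tip resting on the rest block (over 0.5 N), gap of the end section under 6 mm, crossbar behind the keeper (-3 to 3 mm along the latch, under 5 mm above the seat) and pulling on it with over 20 N (value of joint lever below 0.09 rad and contact force between lever_c1 and rest_c0 above 0.5 N and value of joint endsection below 0.006 m and x of loop_bar in the frame of keeper_seat between -0.003 and 0.003 m and z of loop_bar in the frame of keeper_seat below 0.005 m and contact force between loop and endsection above 20 N); the robot touches nothing.
It fails at once if the fingers press on the lever with more than 30 N (contact force between the fingers and lever_c0 above 30 N).
It fails at once if the loop's crossbar is rammed onto the hook or the deck of the end section with more than 25 N (contact force between loop and endsection_c2 above 25 N or contact force between loop and endsection_c0 above 25 N).
It fails at once if the fingers press on the dust box or its end section with more than 25 N (contact force between the fingers and dustbox_c0 above 25 N or contact force between the fingers and endsection above 25 N).
It fails at once if one of the other things on the bench is moved by more than 20 mm (distance of any of blank, sandblock, spanner, oilcan from where it was at the start of the episode above 0.02 m).
It also fails if it takes over 59 s, if anything falls off the work surface, if the arm or the gripper's body presses on something with over 40 N, if the wrist force passes 120 N, or if a joint passes its speed limit or range.

## Working session

There is one attempt and no reset: what is moved stays moved. The work goes in short steps, Python scripts to look and compute and a shell command to move; the robot and the scene stay as the last step left them, time stands still between calls to the robot, and variables do not carry over. Pictures are saved under pics/ and viewed, and the job is handed in when it is done.

```bash
ls; mkdir -p pics; python3 - <<'E'
from rig import state,get_image,calibration,env
import cv2,numpy as np
s=state();print(s['time'],s['tcp_pos'],s['eef_rot'],s['width'],env.grip_depth)
for n in ['scene','top','wrist']:
    c=calibration(n)
    p,d=get_image(n);cv2.imwrite(f'pics/{n}0.png',p[:,:,::-1]);np.savez(f'pics/{n}0.npz',p=p,d=d,K=c['intrinsics'],T=c['world_from_camera'])
    print(n,c['world_from_camera'].round(3).tolist(), np.array(c['intrinsics']).round(1).tolist())
E
```

```text
pics
0.0 [0.22990828 0.63406249 0.19084481] [ 3.09256264e+00 -5.43496558e-01 -2.50339249e-04] 1.002813726790868 0.0188
scene [[-0.506, 0.715, -0.482, 1.059], [0.863, 0.416, -0.288, 0.329], [-0.005, -0.562, -0.827, 0.918], [0.0, 0.0, 0.0, 1.0]] [[490.4, 0.0, 326.4], [0.0, 490.4, 198.3], [0.0, 0.0, 1.0]]
top [[0.013, -0.991, 0.131, 0.493], [-1.0, -0.015, -0.015, 0.044], [0.016, -0.13, -0.991, 0.74], [0.0, 0.0, 0.0, 1.0]] [[381.6, 0.0, 320.3], [0.0, 381.6, 196.2], [0.0, 0.0, 1.0]]
wrist [[-0.341, -0.908, -0.244, 0.297], [-0.94, 0.33, 0.088, 0.611], [0.001, 0.26, -0.966, 0.385], [0.0, 0.0, 0.0, 1.0]] [[276.1, 0.0, 320.4], [0.0, 276.1, 204.5], [0.0, 0.0, 1.0]]
```

View pics/scene0.png

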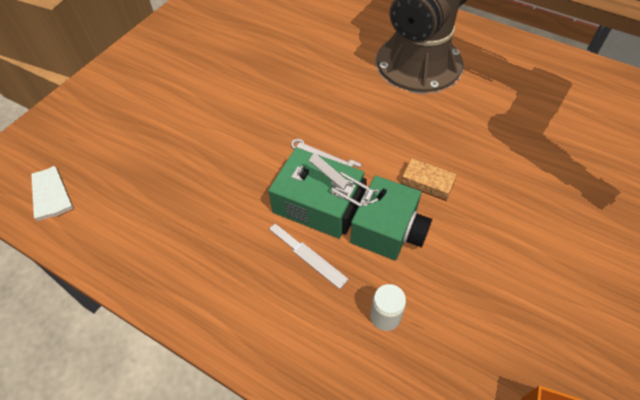

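View pics/top0.png

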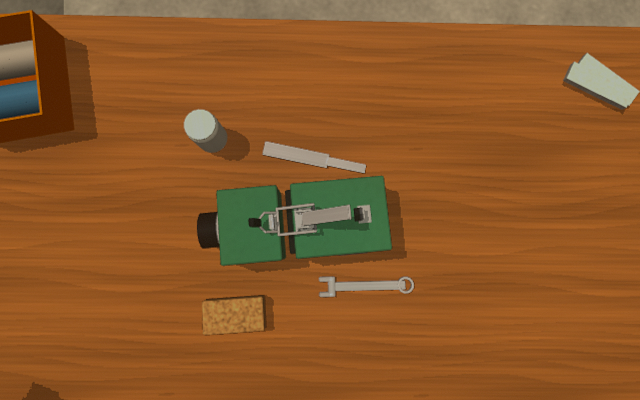

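View pics/wrist0.png

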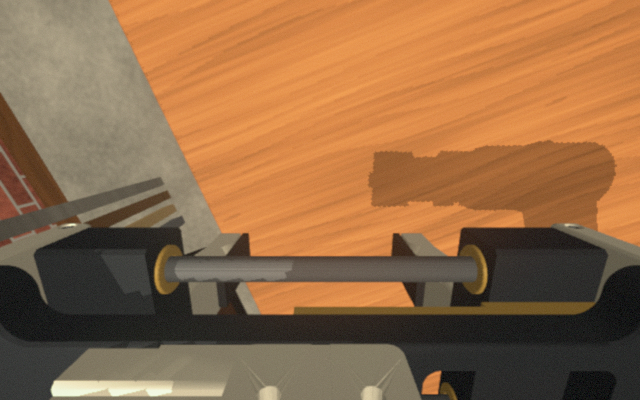

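The dust box is at top px (217–390, 178–265), with the keeper half towards +y. The tab is near (255,223) and the catch near (362,214). Next I'll measure these.

```bash
cat > h.py <<'E'
import numpy as np,cv2
def load(n):
    f=np.load(f'pics/{n}.npz');return f['p'],f['d'],f['K'],f['T']
def ray(K,T,u,v):
    r=np.linalg.inv(K)@np.array([u,v,1.]);return T[:3,3],T[:3,:3]@r
def onz(K,T,u,v,z):
    o,r=ray(K,T,u,v);return o+r*(z-o[2])/r[2]
def cloud(d,K,T):
    v,u=np.mgrid[:d.shape[0],:d.shape[1]]
    P=np.stack([(u-K[0,2])/K[0,0]*d,(v-K[1,2])/K[1,1]*d,d],-1)
    return P@T[:3,:3].T+T[:3,3]
E
python3 - <<'E'
from h import *
for n in ['top0','scene0']:
    p,d,K,T=load(n);P=cloud(d,K,T)
    hsv=cv2.cvtColor(p,cv2.COLOR_RGB2HSV)
    g=cv2.inRange(hsv,(60,80,40),(90,255,255))>0
    m=g&(abs(P[...,2]-.09)<.006)
    print(n,m.sum(),np.median(P[m][:,2]))
    lab=cv2.connectedComponentsWithStats(m.astype(np.uint8))
    for i in range(1,lab[0]):
        if lab[2][i,4]>300:
            q=P[lab[1]==i][:,:2].astype(np.float32)
            r=cv2.minAreaRect(q);print(lab[2][i],r, )
    x0,y0,w,h=(195,165,210,110) if n=='top0' else (255,125,190,140)
    cv2.imwrite(f'pics/{n}_z.png',cv2.resize(p[y0:y0+h,x0:x0+w,::-1],None,fx=4 if n!='top0' else 3.8,fy=4 if n!='top0' else 3.8,interpolation=cv2.INTER_CUBIC))
E
```

```text
top0 9256 0.08934811080106131
[ 290  176  101   82 5293] ((0.5447788238525391, 0.0003337264060974121), (0.1277092546224594, 0.16132357716560364), 6.014864921569824)
[ 217  186   65   79 3860] ((0.528735876083374, 0.15576761960983276), (0.12670910358428955, 0.10317135602235794), 6.128371715545654)
scene0 5313 0.09076155239550632
[ 269  148   80   72 2512] ((0.5495238304138184, 0.001667618751525879), (0.12839946150779724, 0.16443157196044922), 5.734025001525879)
[ 352  177   69   65 2464] ((0.5321464538574219, 0.156624436378479), (0.1313280314207077, 0.10433750599622726), 6.045522689819336)
```

View pics/top0_z.png

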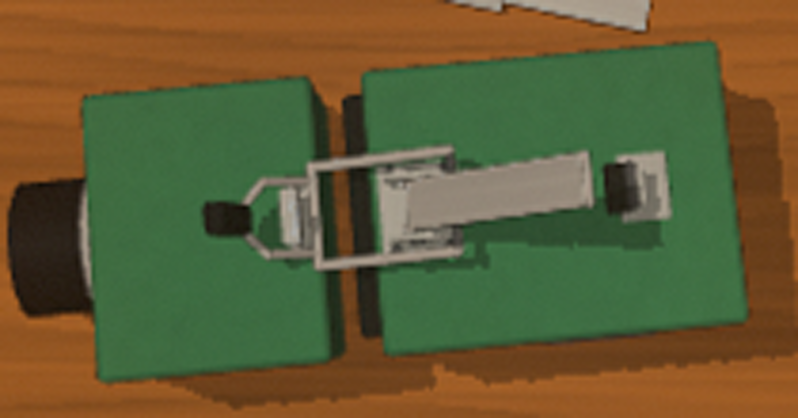

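View pics/scene0_z.png

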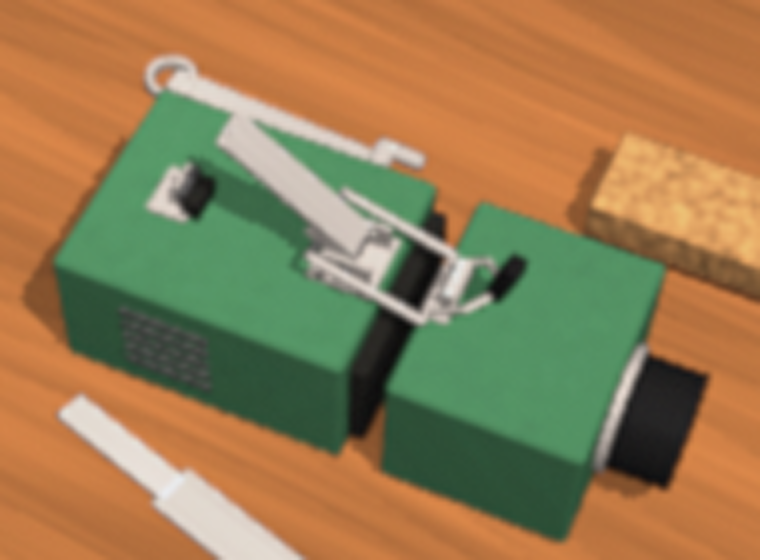

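```bash
python3 - <<'E'
from h import *
from scipy.spatial.transform import Rotation as R
B0=np.array([.540,.063,0]);a=np.radians(96.05)
u=np.array([np.cos(a),np.sin(a),0]);w=np.array([-u[1],u[0],0])
def box(p): q=np.array(p)-B0;return (np.array([q@u,q@w,q[2]-.09])*1e3).round(1)
rs={}
for n,win in [('top0',(243,212,262,235)),('scene0',(372,183,392,204))]:
    p,d,K,T=load(n);P=cloud(d,K,T)
    x0,y0,x1,y1=win
    m=np.zeros(d.shape,bool);m[y0:y1,x0:x1]=p[y0:y1,x0:x1].max(-1)<50
    v,uu=np.nonzero(m);c=(uu.mean(),v.mean());print(n,m.sum(),c,box(np.median(P[m],0)),'zrange',P[m][:,2].min(),P[m][:,2].max())
    rs[n]=ray(K,T,*c)
(o1,d1),(o2,d2)=rs.values()
t=np.linalg.lstsq(np.stack([d1,-d2],1),o2-o1,rcond=None)[0]
print('tab tri',o1+d1*t[0],box(o1+d1*t[0]),box(o2+d2*t[1]))
# catch, lever tip, keeper: points by depth
p,d,K,T=load('top0');P=cloud(d,K,T)
for nm,(cx,cy) in dict(levertip=(588,180),levermid=(500,195),leverroot=(420,208),catch=(655,188),block=(622,186),keeper=(292,215),bar=(317,216),barL=(313,165),barR=(320,265)).items():
    U,V=195+cx/3.8,165+cy/3.8
    print(nm,round(U),round(V),box(P[round(V),round(U)]))
from rig import state
s=state();print(R.from_rotvec(s['eef_rot']).as_matrix().round(3))
E
```

```text
top0 97 (np.float64(254.340206185567), np.float64(222.27835051546393)) [76.8  2.3 42.9] zrange 0.088995541570834 0.13754380423271673
scene0 42 (np.float64(381.07142857142856), np.float64(194.07142857142858)) [78.9 -7.  41.3] zrange 0.11338784059806317 0.1392856951818937
tab tri [0.53019855 0.1409657  0.12024264] [78.6  1.5 30.2] [77.5  1.1 30.1]
levertip 350 212 [-73.3   2.4  72.6]
levermid 327 216 [-38.9   3.5  49.2]
leverroot 306 220 [-4.9  5.  23. ]
catch 367 214 [-109.1    2.8    2.3]
block 359 214 [-94.5   2.1  10.3]
keeper 272 222 [51.5  2.7 17.1]
bar 278 222 [42.6  2.8  5.1]
barL 277 208 [ 42.6 -21.1   4.1]
barR 279 235 [42.7 24.7  5.2]
[[ 0.94  -0.341 -0.   ]
 [-0.341 -0.94  -0.001]
 [ 0.     0.001 -1.   ]]
```

The tab triangulates to box (78, 2, 31) mm, which agrees with the 78.9 and 31.6 expected from the geometry. The lever is at about 0.63 rad. I'm moving above the tab.

```bash
python3 -m jog '[[[0,0,6.4,4.5,3.6,0,1],[0,0,12.8,9,7.2,0,1],[0,0,19.2,13.5,10.8,0,1],[0,0,25.6,18,14.4,0,1],[0,0,32,22.5,18,0,1]]]' 15
cat > rel.py <<'E'
# offset from present TCP to a box-frame point (mm, z above deck), in tool axes cm
import sys,numpy as np
from rig import state
from scipy.spatial.transform import Rotation as R
B0=np.array([.538,.0628,0.09]);a=np.radians(96.05)
u=np.array([np.cos(a),np.sin(a),0]);w=np.array([-u[1],u[0],0]);M=np.stack([u,w,[0,0,1]],1)
def box(p): return (M.T@(np.array(p)-B0)*1e3)
if __name__=='__main__':
    s=state();Rt=R.from_rotvec(s['eef_rot']).as_matrix()
    print('t',round(s['time'],2),'tcp box',box(s['tcp_pos']).round(1),'F box',(M.T@s['ft_force']).round(1),'w',round(s['width'],3))
    Rd=np.stack([-u,w,[0,0,-1.]],1)
    print('turn needed deg',np.degrees(R.from_matrix(Rt.T@Rd).as_rotvec()).round(2))
    if len(sys.argv)>3:
        g=B0+M@(np.array([float(v) for v in sys.argv[1:4]])/1e3)
        print('shift cm',(Rt.T@(g-s['tcp_pos'])*100).round(2))
E
python3 rel.py 78.5 0 70
```

```text
time: 0.78
tcp_pos: [0.3808, 0.3869, 0.1917]
eef_rot: [2.822, -1.38, -0.0]
ft_force: [-0.2, 0.5, 0.7]
width: 1.001
t 0.78 tcp box [338.9 122.2 101.7] F box [0.5 0.1 0.7] w 1.001
turn needed deg [ 0.    0.   31.83]
shift cm [28.56  3.35  3.17]
```

```bash
python3 -m jog '[[[0,0,6.4,5.7,0.7,0,1],[0,0,12.8,11.4,1.4,0,1],[0,0,19.2,17.1,2.0,0,1],[0,0,25.6,22.9,2.7,1,1],[0,0,31.8,28.5,3.35,2,1]]]'
python3 -m jog '[[[0,0,0,0,0,0,1]]]'
python3 rel.py 78.5 0 17; python3 - <<'E'
from rig import state,get_image,calibration
import cv2,numpy as np
for n in ['top','wrist','scene']:
    c=calibration(n);p,d=get_image(n);np.savez(f'pics/{n}1.npz',p=p,d=d,K=c['intrinsics'],T=c['world_from_camera'])
    cv2.imwrite(f'pics/{n}1.png',p[:,:,::-1])
E
```

```text
time: 1.4
tcp_pos: [0.5303, 0.1419, 0.1717]
eef_rot: [-2.336, 2.1, -0.0]
ft_force: [0.2, 0.3, 0.3]
width: 1.001
time: 1.52
tcp_pos: [0.5301, 0.1401, 0.1704]
eef_rot: [2.331, -2.102, -0.001]
ft_force: [-0.5, 0.0, -0.8]
width: 0.998
t 1.52 tcp box [77.7 -0.3 80.4] F box [ 0.1  0.5 -0.8] w 0.998
turn needed deg [ 0.13 -0.07 -0.13]
shift cm [-0.08  0.02  6.34]
```

View pics/wrist1.png

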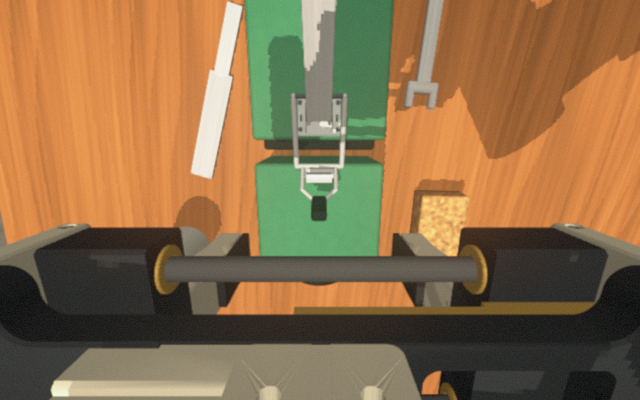

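Wrist view: the tab at (319,208) is centred between the fingers, and the wires reach it only at its foot. I'm descending and gripping slightly above centre.

```bash
python3 -m jog '[[[0,0,0,-0.3,0,1.5,0.3],[0,0,0,-0.3,0,3,0],[0,0,0,-0.3,0,4.5,-0.2],[0,0,0,-0.3,0,5.7,-0.4],[0,0,0,-0.3,0,6.3,-0.4]]]' 15
python3 -m jog '[[[0,0,0,0,0,0,-0.5],[0,0,0,0,0,0,-1],[0,0,0,0,0,0,-1],[0,0,0,0,0,0,-1],[0,0,0,0,0,0,-1]]]' 15
python3 rel.py;  python3 - <<'E'
from rig import state,get_image,calibration
import cv2,numpy as np
n='scene'
c=calibration(n);p,d=get_image(n);np.savez(f'pics/{n}2.npz',p=p,d=d,K=c['intrinsics'],T=c['world_from_camera'])
cv2.imwrite(f'pics/{n}2.png',cv2.resize(p[100:265,255:445,::-1],None,fx=3.5,fy=3.5,interpolation=cv2.INTER_CUBIC))
E
```

```text
time: 2.3
tcp_pos: [0.5289, 0.1464, 0.1076]
eef_rot: [2.339, -2.095, -0.0]
ft_force: [0.4, -0.1, 0.5]
width: 0.494
time: 2.92
tcp_pos: [0.5294, 0.1466, 0.109]
eef_rot: [-2.339, 2.096, -0.0]
ft_force: [0.8, -0.2, 0.7]
width: 0.009
t 2.92 tcp box [84.3 -0.3 19. ] F box [-0.3 -0.8  0.7] w 0.009
turn needed deg [-0.02  0.01  0.22]
```

View pics/scene2.png

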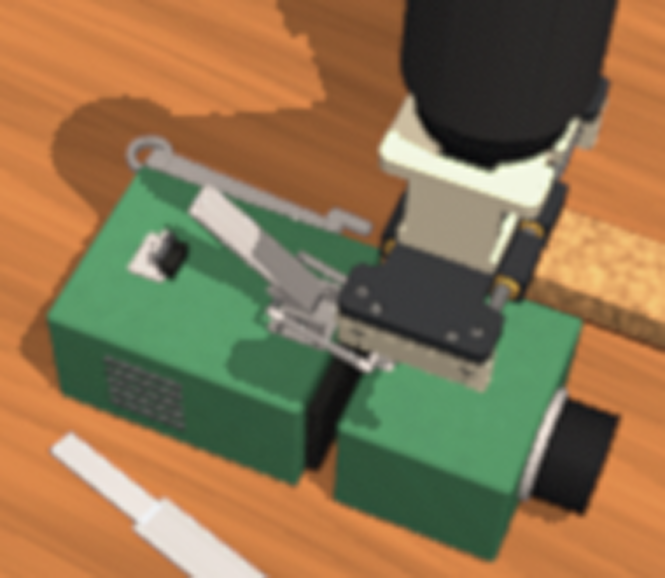

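Width is 0.009, so the fingers closed without the tab. The scene picture hides the spot, so I'll look with the wrist camera.

```bash
python3 - <<'E'
from rig import state,get_image,calibration
import cv2,numpy as np
n='wrist'
c=calibration(n);p,d=get_image(n);np.savez(f'pics/{n}2.npz',p=p,d=d,K=c['intrinsics'],T=c['world_from_camera'])
cv2.imwrite(f'pics/{n}2.png',cv2.resize(p[100:300,200:440,::-1],None,fx=3.3,fy=3,interpolation=cv2.INTER_CUBIC))
E
```

```text
(no output)
```

View pics/wrist2.png

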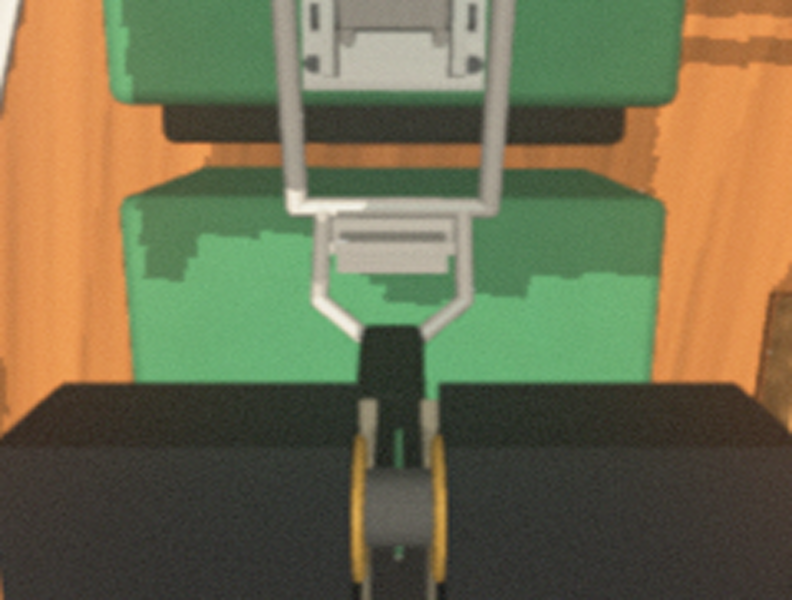

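```bash
python3 - <<'E'
from h import *
from rel import box,B0,M
for nm,pts in [('wrist2',[(319,u) for u in range(206,246,3)]),('wrist1',[(319,u) for u in range(192,226,3)]+[(319,167),(319,176)])]:
    p,d,K,T=load(nm);P=cloud(d,K,T)
    print(nm)
    for u,v in pts: print((u,v),p[v,u],box(P[v,u]).round(1))
E
python3 rel.py
```

```text
wrist2
(319, 206) [105 178 119] [73.5 -2.7  1.5]
(319, 209) [44 51 43] [69.6 -2.6 23.6]
(319, 212) [51 58 46] [70.7 -2.6 27.3]
(319, 215) [41 52 41] [71.9 -2.6 30.5]
(319, 218) [46 55 45] [72.9 -2.5 34.4]
(319, 221) [44 53 44] [73.9 -2.5 37.6]
(319, 224) [45 54 46] [75.  -2.5 40.6]
(319, 227) [42 48 37] [76.2 -2.5 43.1]
(319, 230) [45 54 40] [76.9 -2.4 46.7]
(319, 233) [47 50 42] [75.3 -2.4 56.2]
(319, 236) [45 53 39] [75.3 -2.4 61.2]
(319, 239) [39 45 37] [75.7 -2.3 64.9]
(319, 242) [37 49 38] [75.5 -2.3 69.7]
(319, 245) [45 65 49] [75.6 -2.3 73.8]
wrist1
(319, 192) [106 172 114] [70.8 -2.9  1.7]
(319, 195) [ 84 141  93] [74.  -2.9  1. ]
(319, 198) [49 56 42] [70.9 -2.8 26.9]
(319, 201) [45 56 40] [72.4 -2.7 32. ]
(319, 204) [43 53 38] [74.2 -2.7 35.9]
(319, 207) [51 59 44] [75.5 -2.7 41.2]
(319, 210) [47 55 41] [77.  -2.7 45.8]
(319, 213) [62 69 57] [79.  -2.7 48.1]
(319, 216) [60 63 52] [82.2 -2.7 46.4]
(319, 219) [53 63 49] [85.  -2.7 46.3]
(319, 222) [103 171 113] [102.8  -2.9   1.8]
(319, 225) [100 168 111] [105.8  -2.9   2.8]
(319, 167) [162 160 143] [44.8 -2.8  6.8]
(319, 176) [243 242 235] [51.7 -2.8 18.5]
t 3.02 tcp box [84.3 -0.2 18.8] F box [ 0.6 -0.2 -0.3] w 0.003
turn needed deg [-0.01  0.    0.22]
```

```bash
python3 - <<'E'
from h import *
from rel import box
p,d,K,T=load('wrist2');P=cloud(d,K,T)
c=p[205:300,280:360,::-1].astype(float)
cv2.imwrite('pics/wrist2b.png',cv2.resize(np.clip(c*2,0,255).astype(np.uint8),None,fx=7,fy=6,interpolation=cv2.INTER_CUBIC))
for v in range(230,290,5):
    print(v,[tuple(box(P[v,u]).round(0).astype(int)) for u in (308,312,316,320,324,328,332)])
E
```

```text
230 [(np.int64(46), np.int64(-6), np.int64(129)), (np.int64(77), np.int64(-7), np.int64(46)), (np.int64(77), np.int64(-4), np.int64(47)), (np.int64(77), np.int64(-2), np.int64(47)), (np.int64(77), np.int64(1), np.int64(45)), (np.int64(78), np.int64(3), np.int64(45)), (np.int64(94), np.int64(8), np.int64(2))]
235 [(np.int64(47), np.int64(-6), np.int64(131)), (np.int64(74), np.int64(-6), np.int64(63)), (np.int64(76), np.int64(-4), np.int64(59)), (np.int64(80), np.int64(-2), np.int64(48)), (np.int64(75), np.int64(1), np.int64(60)), (np.int64(74), np.int64(3), np.int64(62)), (np.int64(74), np.int64(5), np.int64(63))]
240 [(np.int64(49), np.int64(-6), np.int64(130)), (np.int64(74), np.int64(-6), np.int64(72)), (np.int64(76), np.int64(-4), np.int64(66)), (np.int64(84), np.int64(-2), np.int64(47)), (np.int64(75), np.int64(1), np.int64(67)), (np.int64(74), np.int64(3), np.int64(70)), (np.int64(74), np.int64(5), np.int64(70))]
245 [(np.int64(50), np.int64(-5), np.int64(133)), (np.int64(75), np.int64(-6), np.int64(74)), (np.int64(75), np.int64(-4), np.int64(75)), (np.int64(107), np.int64(-2), 
[... 1970 characters left out ...]
4(1), np.int64(140)), (np.int64(55), np.int64(2), np.int64(143))]
280 [(np.int64(57), np.int64(-5), np.int64(142)), (np.int64(59), np.int64(-4), np.int64(138)), (np.int64(60), np.int64(-3), np.int64(137)), (np.int64(59), np.int64(-2), np.int64(138)), (np.int64(58), np.int64(0), np.int64(139)), (np.int64(59), np.int64(1), np.int64(138)), (np.int64(57), np.int64(2), np.int64(142))]
285 [(np.int64(58), np.int64(-5), np.int64(143)), (np.int64(83), np.int64(-5), np.int64(102)), (np.int64(84), np.int64(-3), np.int64(101)), (np.int64(150), np.int64(-2), np.int64(-8)), (np.int64(83), np.int64(0), np.int64(102)), (np.int64(15), np.int64(-2), np.int64(213)), (np.int64(58), np.int64(2), np.int64(143))]
```

View pics/wrist2b.png

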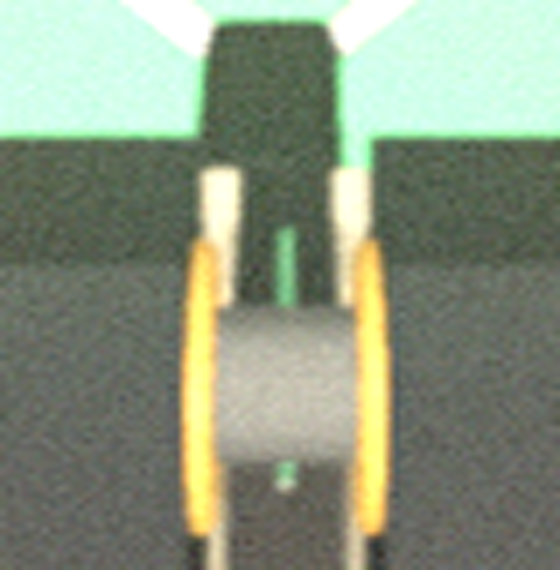

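```bash
python3 - <<'E'
from h import *
from rel import box
p,d,K,T=load('scene1')
cv2.imwrite('pics/scene1z.png',cv2.resize(p[60:265,255:455,::-1],None,fx=2.9,fy=2.9,interpolation=cv2.INTER_CUBIC))
P=cloud(d,K,T)
# project TCP into scene1
for b in [(77.7,0,80.4),(77.7,0,99),(77.7,50,80)]:
    from rel import B0,M
    w=B0+M@(np.array(b)/1e3);q=np.linalg.inv(T)@np.r_[w,1];r=K@q[:3];print(b,r[:2]/r[2],((r[:2]/r[2])-[255,60])*2.9)
E
```

```text
(77.7, 0, 80.4) [383.63245852 178.62504355] [373.03412972 344.01262629]
(77.7, 0, 99) [384.54363527 172.6775781 ] [375.67654228 326.76497648]
(77.7, 50, 80) [392.6836685  159.85866349] [399.28263865 289.59012412]
```

View pics/scene1z.png

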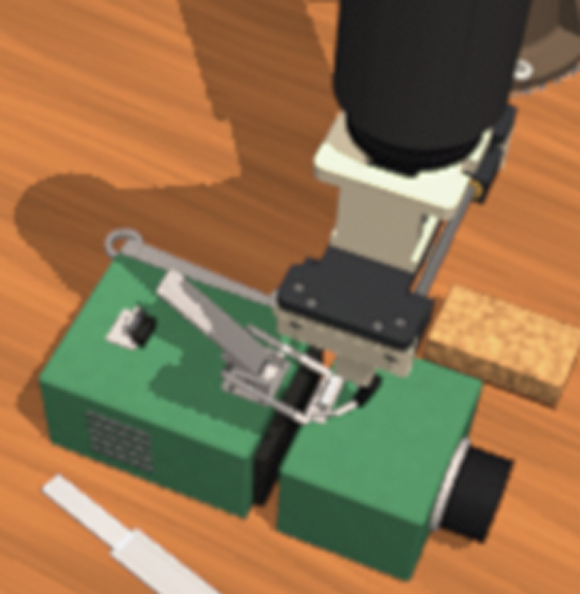

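```bash
python3 - <<'E'
from h import *
from rel import box
p,d,K,T=load('scene1');P=cloud(d,K,T)
for y in range(320,400,8):
    o=[]
    for x in (335,350,360,370,385):
        U,V=int(255+x/2.9),int(60+y/2.9);o.append(tuple(int(i) for i in box(P[V,U])))
    print(y,o)
p,d,K,T=load('wrist1');P=cloud(d,K,T)
for v in (228,232,235,238,242,246,250,270,290):
    print(v,[tuple(int(i) for i in box(P[v,u])) for u in (225,233,241,245,398,405,412)])
E
```

```text
320 [(77, -96, 221), (85, -95, 224), (90, -92, 223), (95, -90, 224), (102, -88, 226)]
328 [(78, -97, 216), (86, -98, 221), (93, -98, 224), (97, -97, 226), (104, -95, 227)]
336 [(78, -94, 207), (86, -96, 213), (93, -98, 220), (97, -96, 220), (105, -96, 223)]
344 [(76, -88, 190), (85, -89, 197), (93, -95, 208), (98, -96, 212), (106, -97, 218)]
352 [(77, -89, 183), (86, -90, 189), (92, -89, 192), (97, -89, 195), (106, -94, 206)]
360 [(42, 32, 1), (79, -61, 141), (93, -88, 183), (97, -88, 186), (106, -90, 193)]
368 [(44, 28, 1), (78, -58, 132), (86, -61, 140), (91, -61, 142), (106, -89, 187)]
376 [(47, 22, 0), (79, -60, 125), (87, -61, 130), (92, -60, 132), (78, 37, -1)]
384 [(53, 3, 17), (59, 19, 0), (87, -58, 118), (92, -58, 122), (82, 28, 1)]
392 [(55, -3, 17), (61, 12, 0), (75, -9, 37), (81, -8, 39), (84, 21, 2)]
228 [(142, -134, -88), (142, -123, -88), (141, -112, -87), (141, -106, -87), (142, 107, -88), (142, 116, -88), (138, 123, -79)]
232 [(148, -135, -88), (148, -123, -88), (147, -112, -88), (148, -107, -89), (148, 107, -89), (148, 117, -88), (143, 123, -77)]
235 [(69, -57, 124), (69, -52, 124), (70, -48, 121), (70, -46, 120), (70, 45, 120), (68, 47, 125), (68, 51, 126)]
238 [(68, -55, 129), (69, -50, 129), (70, -47, 126), (71, -45, 124), (70, 43, 125), (68, 46, 130), (68, 50, 130)]
242 [(69, -53, 135), (68, -49, 135), (70, -45, 131), (72, -45, 126), (71, 42, 129), (70, 45, 132), (69, 48, 134)]
246 [(68, -51, 140), (70, -48, 137), (72, -45, 133), (75, -45, 125), (73, 42, 129), (70, 44, 137), (70, 47, 137)]
250 [(71, -52, 139), (70, -47, 142), (74, -45, 134), (77, -45, 127), (76, 42, 129), (70, 42, 142), (73, 48, 136)]
270 [(50, -30, 200), (50, -27, 200), (50, -25, 200), (50, -24, 201), (50, 21, 201), (50, 23, 200), (50, 25, 200)]
290 [(81, -45, 162), (87, -45, 152), (239, -119, -88), (240, -113, -88), (239, 114, -88), (239, 124, -87), (83, 42, 158)]
```

Both the wrist and scene depth put the real finger ends about 38 mm above the reported TCP: 118–120 mm against 80, and 58 mm against 19 with the fingers shut. Both cameras still read the deck correctly. So the fingers closed above the tab, and nothing was touched. I'll treat the real tip as TCP + 38 mm, open, and descend in stages with the force checked.

```bash
python3 -m jog '[[[0,0,0.2,0.1,0,-0.3,-0.2],[0,0,0.2,0.3,0,0,-0.2],[0,0,0.2,0.3,0,1,-0.2],[0,0,0.2,0.3,0,2,-0.2],[0,0,0.2,0.3,0,2,-0.2]]]' 15
python3 rel.py;  python3 - <<'E'
from rig import state,get_image,calibration
import cv2,numpy as np
from h import *
from rel import box
n='wrist'
c=calibration(n);p,d=get_image(n);np.savez(f'pics/{n}3.npz',p=p,d=d,K=c['intrinsics'],T=c['world_from_camera'])
cv2.imwrite(f'pics/{n}3.png',cv2.resize(p[140:300,240:400,::-1],None,fx=4.5,fy=3.7,interpolation=cv2.INTER_CUBIC))
E
```

```text
time: 3.65
tcp_pos: [0.5288, 0.1431, 0.0874]
eef_rot: [2.334, -2.099, -0.001]
ft_force: [-0.6, 0.1, 0.2]
width: 0.395
t 3.65 tcp box [80.8  0.7 -2.6] F box [0.1 0.6 0.2] w 0.395
turn needed deg [ 0.13 -0.06  0.02]
```

View pics/wrist3.png

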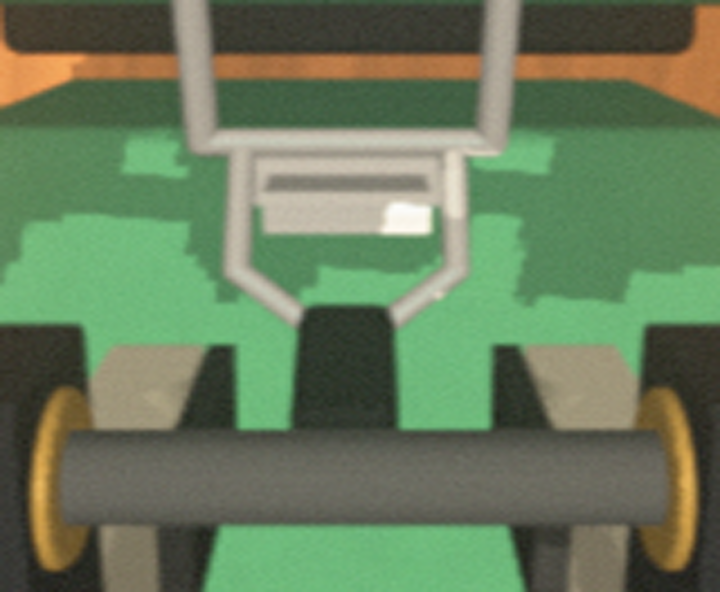

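The reported TCP is now below deck level with zero force, which confirms the offset. The fingers straddle the tab (crop x 295–395). I'll go down another 16 mm and close.

```bash
python3 -m jog '[[[0,0,0,0,0,0.8,-0.3],[0,0,0,0,0,1.6,-0.4],[0,0,0,0,0,1.6,-0.5],[0,0,0,0,0,1.6,-0.6],[0,0,0,0,0,1.6,-1]]]' 12
python3 -m jog '[[[0,0,0,0,0,0,-1],[0,0,0,0,0,0,-1],[0,0,0,0,0,0,-1]]]' 12
python3 rel.py;  python3 - <<'E'
from rig import state,get_image,calibration
import cv2,numpy as np
n='wrist'
c=calibration(n);p,d=get_image(n);np.savez(f'pics/{n}4.npz',p=p,d=d,K=c['intrinsics'],T=c['world_from_camera'])
cv2.imwrite(f'pics/{n}4.png',cv2.resize(p[140:300,240:400,::-1],None,fx=4.5,fy=3.7,interpolation=cv2.INTER_CUBIC))
E
```

```text
time: 4.32
tcp_pos: [0.5309, 0.144, 0.0734]
eef_rot: [-2.335, 2.099, -0.002]
ft_force: [5.2, -2.2, 0.1]
width: 0.16
time: 4.7
tcp_pos: [0.5308, 0.1439, 0.0733]
eef_rot: [-2.335, 2.099, -0.002]
ft_force: [5.2, -1.9, -1.0]
width: 0.16
t 4.7 tcp box [ 81.4  -1.4 -16.7] F box [-2.4 -5.  -1. ] w 0.16
turn needed deg [-0.12  0.02  0.04]
```

View pics/wrist4.png

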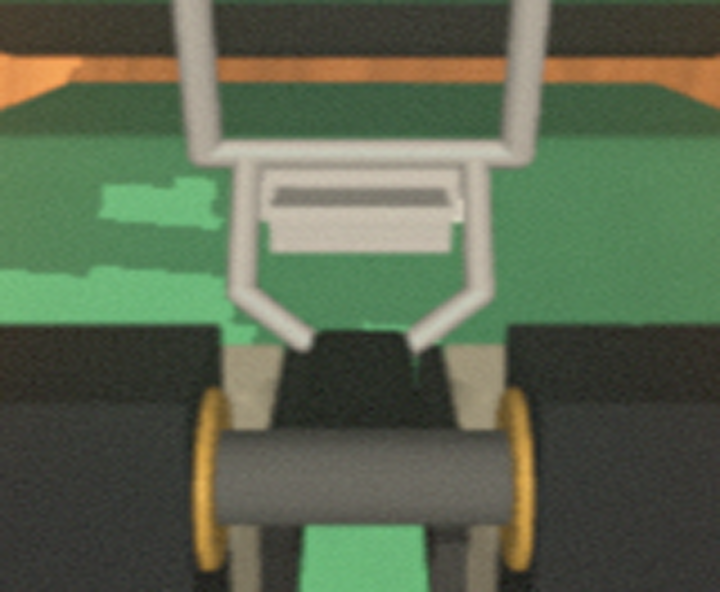

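It's gripped: width 0.16 is 14 mm. Next I'll compute the grasp-point path for the bar from the two-link geometry.

```bash
cat > kin.py <<'E'
import numpy as np
def fk(xb,zb):
    # bar (mm, z above deck) -> theta, grasp point
    p=np.array([0,12.]);b=np.array([xb,zb]);D=b-p;L=np.hypot(*D)
    a=(400-65**2+L*L)/(2*L)
    if abs(a)>20: return None
    h=np.sqrt(400-a*a);e=D/L;n=np.array([-e[1],e[0]])
    pin=p+a*e+h*n
    el=np.arctan2(pin[1]-12,-pin[0]);th=el+np.radians(6)
    x=(b-pin)/65;z=np.array([-x[1],x[0]])
    return th,pin,np.degrees(np.arctan2(x[1],x[0])),b+24*x+47*z,b+24*x+38*z
if __name__=='__main__':
    # start bar from theta .627
    for th in (.6,.627,.65):
        el=th-np.radians(6);pin=np.array([-20*np.cos(el),12+20*np.sin(el)]);xb=pin[0]+np.sqrt(65**2-(pin[1]-2.5)**2);print(th,xb)
    g0=fk(44.3,2.5)[3]
    for b in [(44.3,2.5),(44.3,10),(44.3,18),(46,25),(50,28),(55,28),(60,28),(64,28),(64,20),(64,12),(62,8),(62,6),(61,6),(59,6),(58,6),(56,8)]:
        r=fk(*b)
        if r is None: print(b,'unreach');continue
        print(b,'th %.2f tilt %.0f'%(r[0],r[2]),'G',r[3].round(1),'d',(r[3]-g0).round(1),'tab',r[4].round(1))
E
python3 kin.py
```

```text
0.6 44.562668878662855
0.627 44.67954997594025
0.65 44.7878208009853
(44.3, 2.5) th 0.53 tilt -16 G [80.2 41.2] d [0. 0.] tab [77.7 32.5]
(44.3, 10) unreach
(44.3, 18) unreach
(46, 25) th 0.46 tilt 5 G [65.6 74. ] d [-14.6  32.8] tab [66.4 65. ]
(50, 28) th 0.83 tilt 2 G [72. 76.] d [-8.2 34.8] tab [72.4 67. ]
(55, 28) th 1.15 tilt -1 G [80.  74.5] d [-0.2 33.3] tab [79.8 65.5]
(60, 28) th 1.43 tilt -3 G [86.4 73.7] d [ 6.2 32.5] tab [85.9 64.7]
(64, 28) th 1.63 tilt -4 G [90.8 73.4] d [10.6 32.2] tab [90.3 64.5]
(64, 20) th 1.68 tilt -11 G [96.3 61.8] d [16.1 20.6] tab [94.6 52.9]
(64, 12) th 1.78 tilt -18 G [101.2  49.4] d [21.   8.2] tab [98.5 40.8]
(62, 8) th 1.75 tilt -22 G [101.6  42.9] d [21.4  1.7] tab [98.3 34.5]
(62, 6) th 1.79 tilt -23 G [102.7  39.6] d [22.5 -1.6] tab [99.1 31.3]
(61, 6) th 1.75 tilt -24 G [101.8  39.5] d [21.6 -1.7] tab [98.2 31.3]
(59, 6) th 1.65 tilt -24 G [99.8 39.5] d [19.6 -1.7] tab [96.2 31.2]
(58, 6) th 1.60 tilt -24 G [98.8 39.5] d [18.6 -1.7] tab [95.2 31.3]
(56, 8) th 1.44 tilt -21 G [95.3 43.2] d [15.2  2. ] tab [92.1 34.8]
```

```bash
python3 - <<'E'
from kin import fk
import numpy as np
for b in [(44.7,2.5),(45.1,6),(45.6,10),(46.2,15),(46.6,20),(47,25),(48,28),(52,28),(56,28),(60,28),(64,28),(65,28)]:
    r=fk(*b); print(b,'th %.2f tilt %.0f'%(r[0],r[2]),'G',r[3].round(1),'TCP',(r[3]+[0.5,-57.3]).round(1))
E
python3 rel.py
```

```text
(44.7, 2.5) th 0.63 tilt -18 G [81.7 40.1] TCP [ 82.2 -17.2]
(45.1, 6) th 0.50 tilt -12 G [78.5 46.8] TCP [ 79.  -10.5]
(45.6, 10) th 0.45 tilt -8 G [75.8 53.3] TCP [76.3 -4. ]
(46.2, 15) th 0.47 tilt -4 G [73.2 60.4] TCP [73.7  3.1]
(46.6, 20) th 0.51 tilt 0 G [70.5 67.1] TCP [71.   9.8]
(47, 25) th 0.57 tilt 4 G [68.  73.4] TCP [68.5 16.1]
(48, 28) th 0.68 tilt 5 G [68.2 76.8] TCP [68.7 19.5]
(52, 28) th 0.97 tilt 1 G [75.4 75.3] TCP [75.9 18. ]
(56, 28) th 1.21 tilt -2 G [81.3 74.3] TCP [81.8 17. ]
(60, 28) th 1.43 tilt -3 G [86.4 73.7] TCP [86.9 16.4]
(64, 28) th 1.63 tilt -4 G [90.8 73.4] TCP [91.3 16.1]
(65, 28) th 1.68 tilt -4 G [91.8 73.4] TCP [92.3 16.1]
t 4.75 tcp box [ 81.5  -1.4 -16.7] F box [-1.2 -3.7 -1.4] w 0.16
turn needed deg [-0.12  0.03  0.04]
```

```bash
python3 -m jog '[[[0,0,0,0.16,-0.1,-0.33,-1],[0,0,0,0.32,-0.15,-0.67,-1],[0,0,0,0.45,-0.17,-1.0,-1],[0,0,0,0.59,-0.18,-1.32,-1],[0,0,0,0.59,-0.18,-1.32,-1]]]' 15
python3 rel.py;  python3 - <<'E'
from rig import state,get_image,calibration
import cv2,numpy as np
n='scene'
c=calibration(n);p,d=get_image(n)
cv2.imwrite(f'pics/{n}5.png',cv2.resize(p[100:265,255:445,::-1],None,fx=3.5,fy=3.5,interpolation=cv2.INTER_CUBIC))
E
```

```text
time: 5.38
tcp_pos: [0.5318, 0.1379, 0.0862]
eef_rot: [2.336, -2.101, -0.0]
ft_force: [-0.8, 3.5, -0.6]
width: 0.161
t 5.38 tcp box [75.3 -1.8 -3.8] F box [ 3.5  0.4 -0.6] w 0.161
turn needed deg [0.01 0.   0.02]
```

View pics/scene5.png

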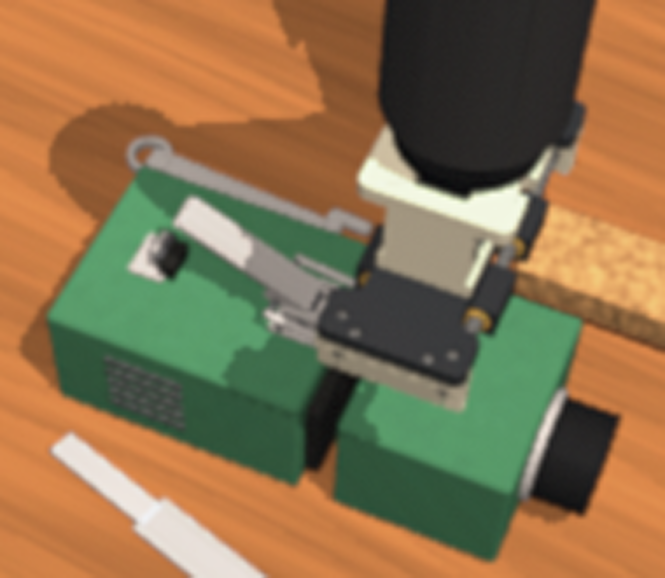

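```bash
python3 -m jog '[[[0,0,0,0.13,0,-0.36,-1],[0,0,0,0.26,0,-0.71,-1],[0,0,0,0.40,0,-1.05,-1],[0,0,0,0.53,0,-1.38,-1],[0,0,0,0.66,0,-1.7,-1]]]' 15
python3 rel.py
python3 -m jog '[[[0,0,0,0.11,0,-0.31,-1],[0,0,0,0.09,0,-0.65,-1],[0,0,0,0.0,0,-0.65,-1],[0,0,0,-0.2,0,-0.6,-1]]]' 15
python3 rel.py;  python3 - <<'E'
from rig import state,get_image,calibration
import cv2,numpy as np
n='wrist'
c=calibration(n);p,d=get_image(n);np.savez(f'pics/{n}6.npz',p=p,d=d,K=c['intrinsics'],T=c['world_from_camera'])
cv2.imwrite(f'pics/{n}6.png',cv2.resize(p[90:300,220:420,::-1],None,fx=3.5,fy=2.8,interpolation=cv2.INTER_CUBIC))
E
```

```text
time: 6.05
tcp_pos: [0.5325, 0.1307, 0.103]
eef_rot: [2.335, -2.1, 0.0]
ft_force: [1.1, -1.2, -2.5]
width: 0.163
t 6.05 tcp box [68.1 -1.7 13. ] F box [-1.3 -0.9 -2.5] w 0.163
turn needed deg [ 0.04 -0.04  0.01]
time: 6.55
tcp_pos: [0.5324, 0.1327, 0.109]
eef_rot: [2.335, -2.1, 0.001]
ft_force: [1.1, -5.4, -0.8]
width: 0.159
t 6.55 tcp box [70.1 -1.8 19. ] F box [-5.4 -0.5 -0.8] w 0.159
turn needed deg [ 0.03 -0.07  0.02]
```

View pics/wrist6.png

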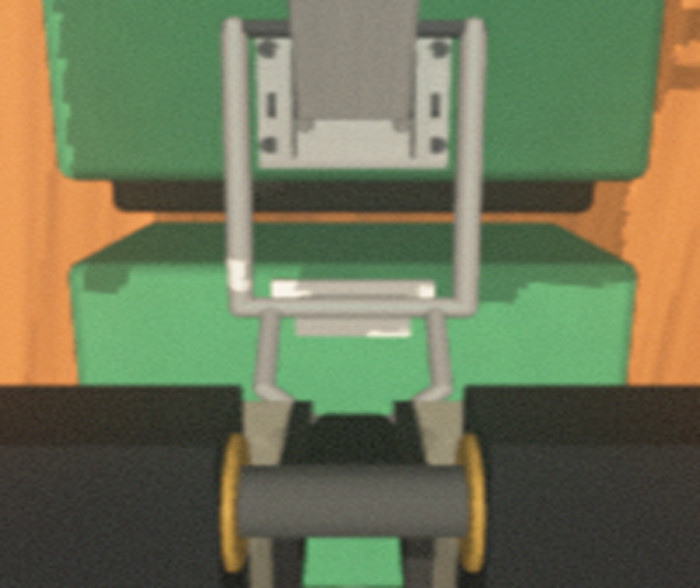

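```bash
python3 - <<'E'
from h import *
from rel import box
p,d,K,T=load('wrist6');P=cloud(d,K,T)
for v in range(194,206,2): print(v,box(P[v,321]).round(1),box(P[v,300]).round(1))
E
python3 -m jog '[[[0,0,0,-0.5,0,0.05,-1],[0,0,0,-0.9,0,0.1,-1],[0,0,0,-1.25,0,0.15,-1],[0,0,0,-1.6,0,0.2,-1],[0,0,0,-1.9,0,0.2,-1]]]' 15
python3 rel.py
python3 -m jog '[[[0,0,0,-0.2,0,0,-1],[0,0,0,-0.35,0,0,-1],[0,0,0,-0.35,0,0,-1]]]' 15
python3 rel.py;  python3 - <<'E'
from rig import state,get_image,calibration
import cv2,numpy as np
from h import *
for n in ['wrist','scene']:
    c=calibration(n);p,d=get_image(n);np.savez(f'pics/{n}7.npz',p=p,d=d,K=c['intrinsics'],T=c['world_from_camera'])
    q=p[90:300,220:420] if n=='wrist' else p[100:265,255:445]
    cv2.imwrite(f'pics/{n}7.png',cv2.resize(q[:,:,::-1],None,fx=3,fy=2.8,interpolation=cv2.INTER_CUBIC))
E
```

```text
194 [49.  -2.6  3.7] [ 49.2 -19.    3. ]
196 [44.2 -2.7 30.8] [ 44.4 -17.   30. ]
198 [45.5 -2.7 31.3] [ 45.7 -17.   30.5]
200 [47.  -2.7 31. ] [ 46.9 -16.9  31.3]
202 [48.6 -2.7 30.3] [ 48.5 -17.   30.6]
204 [53.2 -2.6 18.1] [ 57.6 -19.3   1.6]
time: 7.22
tcp_pos: [0.5304, 0.1527, 0.107]
eef_rot: [-2.336, 2.1, 0.0]
ft_force: [0.6, -1.5, 0.3]
width: 0.157
t 7.22 tcp box [90.2 -2.  17. ] F box [-1.5 -0.4  0.3] w 0.157
turn needed deg [-0.    0.01  0.04]
time: 7.6
tcp_pos: [0.5302, 0.1562, 0.107]
eef_rot: [-2.336, 2.1, 0.0]
ft_force: [-1.4, 0.4, 1.7]
width: 0.159
t 7.6 tcp box [93.7 -2.1 17. ] F box [0.6 1.3 1.7] w 0.159
turn needed deg [-0.01  0.03  0.03]
```

View pics/wrist7.png

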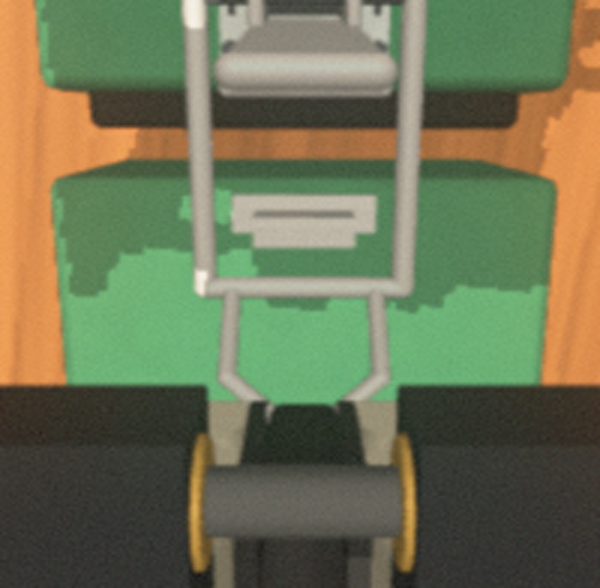

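View pics/scene7.png

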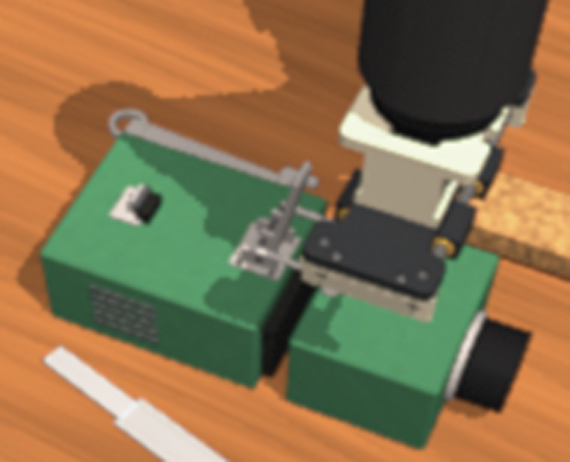

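The lever is upright, and the bar (crop y 287) is beyond the keeper (crop y 195–245). I'll measure both.

```bash
python3 - <<'E'
from h import *
from rel import box
p,d,K,T=load('wrist7');P=cloud(d,K,T)
for v in list(range(158,180,2))+list(range(188,198,2)): print(v,box(P[v,324]).round(1))
from kin import fk
for b in [(66,28),(66,24),(66,20),(65,16),(64,12),(62.5,8),(62,5),(61,4),(59,4),(57.5,4)]:
    r=fk(*b); print(b,'th %.2f tilt %.0f'%(r[0],r[2]),'TCP',(r[3]+[-.2,-56.8]).round(1))
E
```

```text
158 [44.9 -0.7  0.6]
160 [46.1 -0.7  3.9]
162 [47.7 -0.7  3. ]
164 [49.1 -0.7  3.4]
166 [49.5 -0.8 12.4]
168 [50.1 -0.9 18.3]
170 [51.7 -0.8 17.2]
172 [53.1 -0.8 17.2]
174 [54.4 -0.8 17.7]
176 [55.7 -0.9 18.8]
178 [57.1 -0.9 18.9]
188 [68.2 -0.6  0. ]
190 [63.2 -1.  30.7]
192 [64.3 -1.  31.9]
194 [65.5 -1.  32.5]
196 [67.5 -0.9 29.8]
(66, 28) th 1.73 tilt -4 TCP [92.6 16.6]
(66, 24) th 1.75 tilt -7 TCP [95.4 10.9]
(66, 20) th 1.78 tilt -11 TCP [98.  5.]
(65, 16) th 1.77 tilt -14 TCP [99.6 -1.1]
(64, 12) th 1.78 tilt -18 TCP [101.   -7.4]
(62.5, 8) th 1.78 tilt -22 TCP [101.9 -13.9]
(62, 5) th 1.82 tilt -24 TCP [103.  -18.9]
(61, 4) th 1.79 tilt -25 TCP [102.6 -20.6]
(59, 4) th 1.69 tilt -26 TCP [100.7 -20.7]
(57.5, 4) th 1.62 tilt -25 TCP [ 99.2 -20.7]
```

Keeper top runs x 49.5–57.5 and the bar is at about (65.5, 29). I'm lowering it behind the lip in small steps.

```bash
python3 -m jog '[[[0,0,0,-0.15,0,0.3,-1],[0,0,0,-0.28,0,0.6,-1],[0,0,0,-0.41,0,0.9,-1],[0,0,0,-0.54,0,1.2,-1],[0,0,0,-0.64,0,1.5,-1]]]' 15
python3 rel.py
python3 -m jog '[[[0,0,0,-0.1,0,0.3,-1],[0,0,0,-0.17,0,0.6,-1],[0,0,0,-0.22,0,0.9,-1],[0,0,0,-0.26,0,1.2,-1],[0,0,0,-0.28,0,1.4,-1]]]' 15
python3 rel.py;  python3 - <<'E'
from rig import state,get_image,calibration
import cv2,numpy as np
from h import *
from rel import box
n='wrist'
c=calibration(n);p,d=get_image(n);np.savez(f'pics/{n}8.npz',p=p,d=d,K=c['intrinsics'],T=c['world_from_camera'])
q=p[90:300,220:420]
cv2.imwrite(f'pics/{n}8.png',cv2.resize(q[:,:,::-1],None,fx=3.5,fy=2.8,interpolation=cv2.INTER_CUBIC))
E
```

```text
time: 8.32
tcp_pos: [0.5295, 0.1622, 0.0917]
eef_rot: [-2.336, 2.101, 0.0]
ft_force: [-1.2, -1.3, 1.4]
width: 0.157
t 8.32 tcp box [99.8 -2.   1.7] F box [-1.2  1.3  1.4] w 0.157
turn needed deg [-0.    0.    0.02]
time: 8.95
tcp_pos: [0.5292, 0.1649, 0.0778]
eef_rot: [2.336, -2.101, -0.0]
ft_force: [-1.1, -0.4, 1.6]
width: 0.154
t 8.95 tcp box [102.5  -2.  -12.2] F box [-0.3  1.1  1.6] w 0.154
turn needed deg [ 0.   -0.    0.02]
```

View pics/wrist8.png

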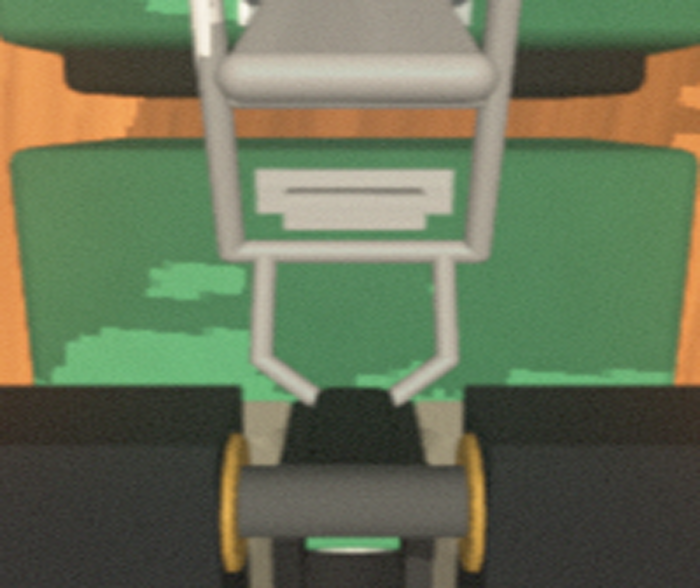

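```bash
python3 - <<'E'
from h import *
from rel import box
p,d,K,T=load('wrist8');P=cloud(d,K,T)
for v in range(174,186,2): print(v,box(P[v,321]).round(1))
E
python3 -m jog '[[[0,0,0,-0.02,0,0.2,-1],[0,0,0,-0.04,0,0.4,-1],[0,0,0,-0.04,0,0.6,-1],[0,0,0,-0.04,0,0.7,-1],[0,0,0,0.05,0,0.75,-1]]]' 15
python3 rel.py
python3 -m jog '[[[0,0,0,0.1,0,0.05,-1],[0,0,0,0.2,0,0.08,-1],[0,0,0,0.3,0,0.08,-1]]]' 15
python3 rel.py;  python3 - <<'E'
from rig import state,get_image,calibration
import cv2,numpy as np
from h import *
from rel import box
n='wrist'
c=calibration(n);p,d=get_image(n);np.savez(f'pics/{n}9.npz',p=p,d=d,K=c['intrinsics'],T=c['world_from_camera'])
q=p[90:300,220:420]
cv2.imwrite(f'pics/{n}9.png',cv2.resize(q[:,:,::-1],None,fx=3.5,fy=2.8,interpolation=cv2.INTER_CUBIC))
P=cloud(d,c['intrinsics'],c['world_from_camera'])
for v in range(150,190,2): print(v,box(P[v,321]).round(1))
E
```

```text
174 [61.4 -2.9  0.3]
176 [60.9 -2.9 11.8]
178 [61.8 -2.9 13.7]
180 [63.2 -2.9 12.9]
182 [64.7 -2.9 11.9]
184 [67.9 -2.9  1.6]
time: 9.62
tcp_pos: [0.5293, 0.1649, 0.0704]
eef_rot: [-2.335, 2.1, 0.001]
ft_force: [-1.9, 3.0, 0.9]
width: 0.159
t 9.62 tcp box [102.5  -2.1 -19.6] F box [3.2 1.6 0.9] w 0.159
turn needed deg [-0.02  0.04  0.02]
time: 10.0
tcp_pos: [0.5296, 0.1614, 0.0697]
eef_rot: [-2.336, 2.1, -0.0]
ft_force: [-1.9, 1.9, 1.8]
width: 0.159
t 10.0 tcp box [ 99.   -2.1 -20.3] F box [2.1 1.6 1.8] w 0.159
turn needed deg [-0.01  0.01  0.03]
150 [41.8 -3.  -0.2]
152 [42.8 -3.   1.7]
154 [44. -3.  2.]
156 [45.3 -3.   1.1]
158 [46.4 -3.   2.7]
160 [47.6 -3.   3.3]
162 [48.7 -3.   4.3]
164 [49.7 -3.   5.9]
166 [49.7 -3.  15.8]
168 [50.5 -3.  18.1]
170 [51.5 -3.  18.8]
172 [52.6 -3.  19.2]
174 [53.9 -3.  18.1]
176 [55.  -3.  18.3]
178 [56.1 -3.  18.6]
180 [59.2 -3.   8. ]
182 [61.6 -3.   1.7]
184 [63.  -3.   1.1]
186 [64.2 -3.   1.4]
188 [65.5 -3.   1.4]
```

View pics/wrist9.png

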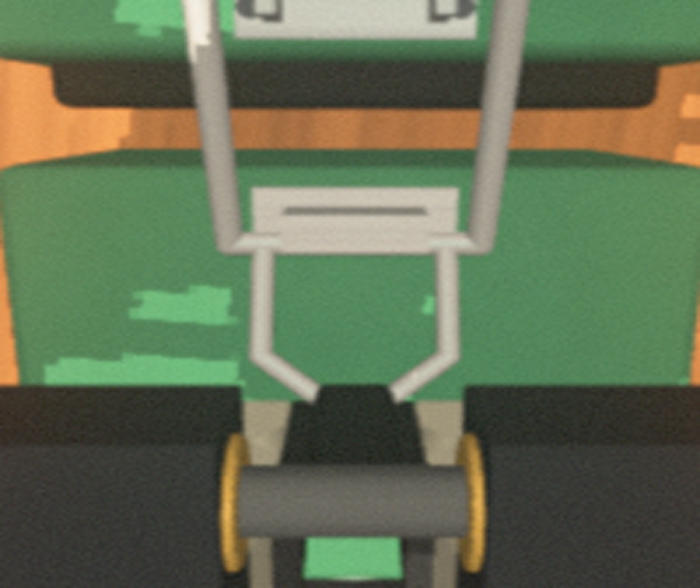

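The bar sits under the lip behind the keeper: in the picture the lip covers it at crop y≈245. I'm releasing the tab and rising.

```bash
python3 -m jog '[[[0,0,0,0,0,0,-0.6],[0,0,0,0,0,0,-0.3],[0,0,0,0,0,0,-0.1],[0,0,0,0,0,-0.5,-0.1],[0,0,0,0,0,-1.5,-0.1]]]' 15
python3 -m jog '[[[0,0,0,0,0,-2,-0.2],[0,0,0,0,0,-4,-0.4],[0,0,0,0,0,-6,-0.6],[0,0,0,0,0,-8,-1],[0,0,0,0,0,-10,-1]]]' 15
python3 rel.py;  python3 - <<'E'
from rig import state,get_image,calibration
import cv2,numpy as np
from h import *
for n in ['wrist','scene']:
    c=calibration(n);p,d=get_image(n);np.savez(f'pics/{n}10.npz',p=p,d=d,K=c['intrinsics'],T=c['world_from_camera'])
    q=p[60:300,200:440] if n=='wrist' else p[100:265,255:445]
    cv2.imwrite(f'pics/{n}10.png',cv2.resize(q[:,:,::-1],None,fx=2.5 if n=='wrist' else 3.5,fy=2.5 if n=='wrist' else 3.5,interpolation=cv2.INTER_CUBIC))
E
```

```text
time: 10.68
tcp_pos: [0.5294, 0.1613, 0.0849]
eef_rot: [2.335, -2.1, -0.0]
ft_force: [0.4, -0.9, 0.8]
width: 0.451
time: 11.3
tcp_pos: [0.5296, 0.1614, 0.1863]
eef_rot: [-2.335, 2.1, -0.0]
ft_force: [0.5, -0.1, -0.6]
width: 0.038
t 11.3 tcp box [99.  -2.1 96.3] F box [-0.2 -0.5 -0.6] w 0.038
turn needed deg [-0.05  0.02  0.03]
```

View pics/wrist10.png

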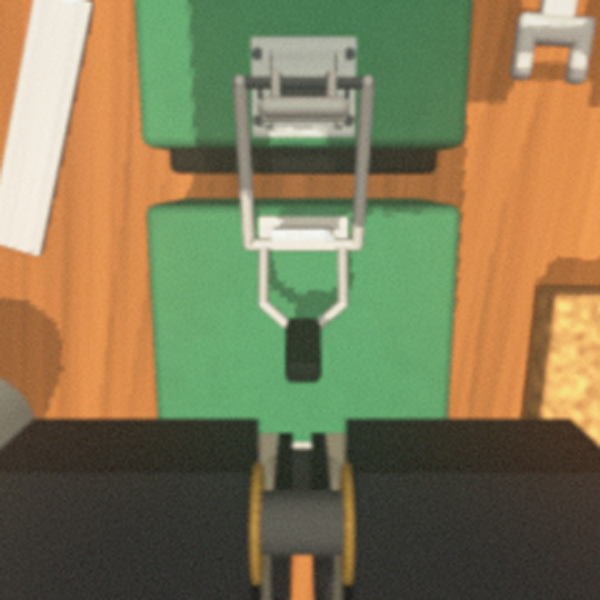

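View pics/scene10.png

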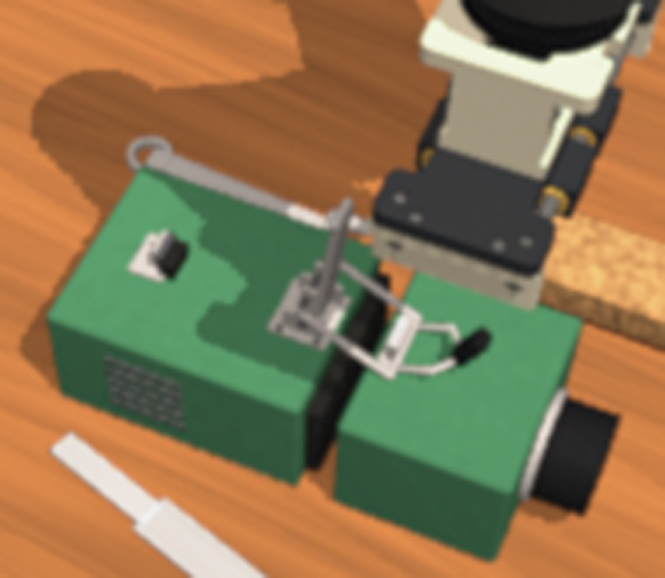

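It's hooked: the bar is behind the keeper and the lever is upright, with the tip at scene crop (345,205). Next I'll put the closed fingers in front of the lever's upper face.

```bash
python3 -m jog '[[[0,0,0,2.0,0,0,-1],[0,0,0,4,0,0,-1],[0,0,0,6.3,0,0,-1],[0,0,0,6.3,0,2,-1],[0,0,0,6.3,0,4,-1]]]' 15
python3 -m jog '[[[0,0,0,0,0,1,-1],[0,0,0,0,0,2.2,-1],[0,0,0,0,0,2.2,-1]]]' 15
python3 rel.py;  python3 - <<'E'
from rig import state,get_image,calibration
import cv2,numpy as np
from h import *
for n in ['scene','top']:
    c=calibration(n);p,d=get_image(n);np.savez(f'pics/{n}11.npz',p=p,d=d,K=c['intrinsics'],T=c['world_from_camera'])
    q=p[100:265,255:445] if n=='scene' else p[165:275,195:405]
    cv2.imwrite(f'pics/{n}11.png',cv2.resize(q[:,:,::-1],None,fx=3.5,fy=3.5,interpolation=cv2.INTER_CUBIC))
E
```

```text
time: 12.02
tcp_pos: [0.536, 0.097, 0.1439]
eef_rot: [2.334, -2.102, -0.0]
ft_force: [-0.2, 0.6, 0.1]
width: 0.007
time: 12.4
tcp_pos: [0.5357, 0.0983, 0.1219]
eef_rot: [2.335, -2.1, -0.001]
ft_force: [-0.0, -0.7, 1.0]
width: 0.003
t 12.4 tcp box [35.6 -1.5 31.9] F box [-0.6  0.1  1. ] w 0.003
turn needed deg [ 0.09 -0.03  0.01]
```

View pics/scene11.png

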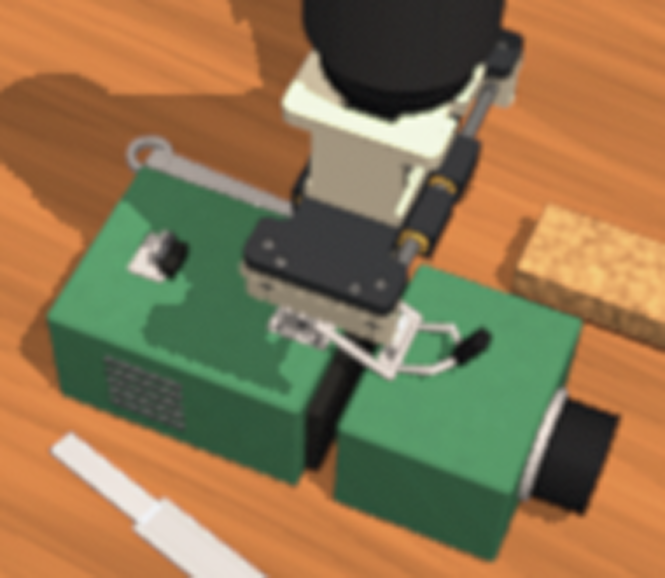

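View pics/top11.png

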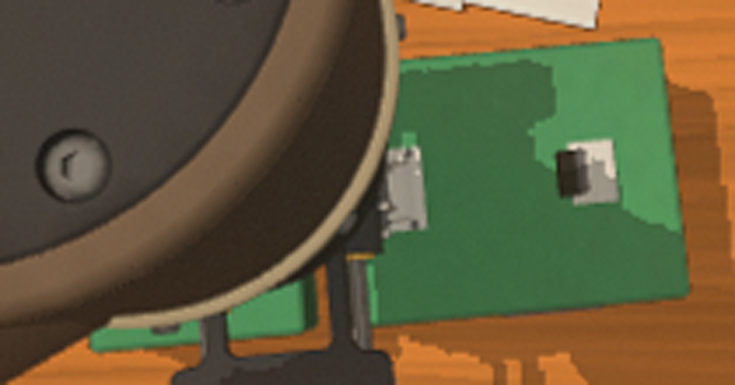

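```bash
python3 - <<'E'
import numpy as np
for th in [1.6,1.5,1.4,1.3,1.2,1.1,1,.9,.8,.7,.6,.5,.4,.3,.2,.14,.1,.05,0,-.05]:
    x=-65*np.cos(th)+8.5*np.sin(th);z=12+65*np.sin(th)+8.5*np.cos(th)
    print(th,'TCP cmd',round(x+9.5,1),round(z-38,1))
E
python3 -m jog '[[[0,0,0,0.4,0,-0.2,-1],[0,0,0,0.8,0,-0.3,-1],[0,0,0,1.1,0,-0.4,-1],[0,0,0,1.3,0,-0.4,-1],[0,0,0,1.5,0,-0.4,-1]]]' 15
python3 rel.py
```

```text
1.6 TCP cmd 19.9 38.7
1.5 TCP cmd 13.4 39.4
1.4 TCP cmd 6.8 39.5
1.3 TCP cmd 0.3 38.9
1.2 TCP cmd -6.1 37.7
1.1 TCP cmd -12.4 35.8
1 TCP cmd -18.5 33.3
0.9 TCP cmd -24.2 30.2
0.8 TCP cmd -29.7 26.6
0.7 TCP cmd -34.7 22.4
0.6 TCP cmd -39.3 17.7
0.5 TCP cmd -43.5 12.6
0.4 TCP cmd -47.1 7.1
0.3 TCP cmd -50.1 1.3
0.2 TCP cmd -52.5 -4.8
0.14 TCP cmd -53.7 -8.5
0.1 TCP cmd -54.3 -11.1
0.05 TCP cmd -55.0 -14.3
0 TCP cmd -55.5 -17.5
-0.05 TCP cmd -55.8 -20.8
time: 13.12
tcp_pos: [0.538, 0.0839, 0.1268]
eef_rot: [-2.336, 2.1, -0.0]
ft_force: [-0.4, 1.7, 0.7]
width: 0.008
t 13.12 tcp box [21.  -2.2 36.8] F box [1.8 0.2 0.7] w 0.008
turn needed deg [-0.03  0.02  0.02]
```

```bash
python3 -m jog '[[[0,0,0,0.3,0,-0.1,-1],[0,0,0,0.6,0,-0.2,-1],[0,0,0,0.9,0,-0.2,-1],[0,0,0,1.2,0,-0.2,-1],[0,0,0,1.5,0,-0.2,-1]]]' 15
python3 rel.py
python3 -m jog '[[[0,0,0,0.4,0,0,-1],[0,0,0,0.8,0,0,-1],[0,0,0,1.2,0,0.1,-1],[0,0,0,1.6,0,0.2,-1],[0,0,0,1.9,0,0.3,-1]]]' 15
python3 rel.py;  python3 - <<'E'
from rig import state,get_image,calibration
import cv2,numpy as np
from h import *
for n in ['scene','wrist']:
    c=calibration(n);p,d=get_image(n);np.savez(f'pics/{n}12.npz',p=p,d=d,K=c['intrinsics'],T=c['world_from_camera'])
    q=p[100:265,255:445] if n=='scene' else p[100:300,220:420]
    cv2.imwrite(f'pics/{n}12.png',cv2.resize(q[:,:,::-1],None,fx=3,fy=3,interpolation=cv2.INTER_CUBIC))
E
```

```text
time: 13.75
tcp_pos: [0.5393, 0.0691, 0.1286]
eef_rot: [-2.336, 2.1, 0.001]
ft_force: [-2.9, 6.0, -0.9]
width: 0.003
t 13.75 tcp box [ 6.2 -2.  38.6] F box [ 6.3  2.2 -0.9] w 0.003
turn needed deg [-0.    0.04  0.02]
time: 14.38
tcp_pos: [0.5413, 0.0508, 0.1256]
eef_rot: [-2.335, 2.1, 0.001]
ft_force: [-2.4, 8.4, 0.9]
width: 0.01
t 14.38 tcp box [-12.3  -2.   35.6] F box [8.6 1.5 0.9] w 0.01
turn needed deg [-0.01  0.08  0.02]
```

View pics/scene12.png

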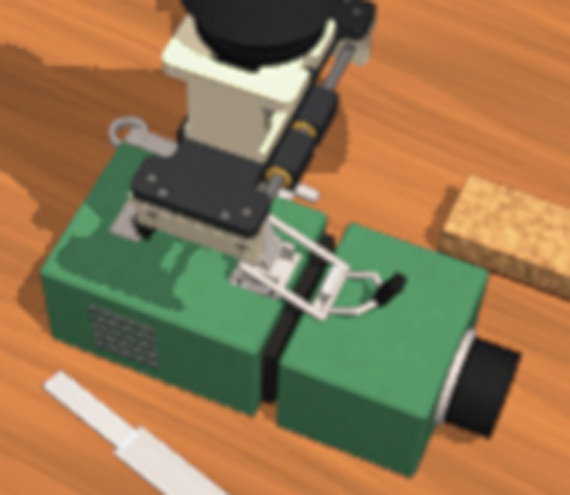

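View pics/wrist12.png

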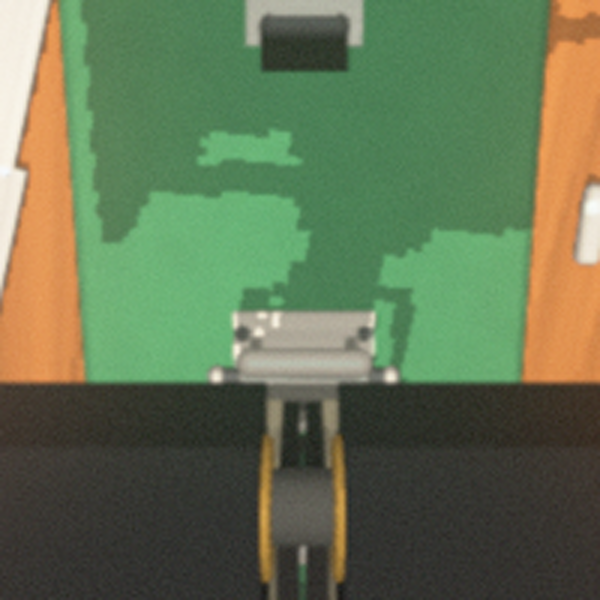

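The lever is following, with 8.6 N at the fingers. I'll continue along the arc.

```bash
python3 -m jog '[[[0,0,0,0.35,0,0.1,-1],[0,0,0,0.7,0,0.26,-1],[0,0,0,1.0,0,0.42,-1],[0,0,0,1.3,0,0.6,-1],[0,0,0,1.6,0,0.8,-1]]]' 15
python3 rel.py
python3 -m jog '[[[0,0,0,0.25,0,0.2,-1],[0,0,0,0.5,0,0.4,-1],[0,0,0,0.75,0,0.63,-1],[0,0,0,0.95,0,0.85,-1],[0,0,0,1.15,0,1.08,-1]]]' 15
python3 rel.py;  python3 - <<'E'
from rig import state,get_image,calibration
import cv2,numpy as np
from h import *
for n in ['scene','wrist']:
    c=calibration(n);p,d=get_image(n);np.savez(f'pics/{n}13.npz',p=p,d=d,K=c['intrinsics'],T=c['world_from_camera'])
    q=p[100:265,255:445] if n=='scene' else p[100:300,220:420]
    cv2.imwrite(f'pics/{n}13.png',cv2.resize(q[:,:,::-1],None,fx=3,fy=3,interpolation=cv2.INTER_CUBIC))
E
```

```text
time: 15.1
tcp_pos: [0.543, 0.0349, 0.1177]
eef_rot: [-2.335, 2.1, 0.001]
ft_force: [-3.2, 8.4, 0.7]
width: 0.01
t 15.1 tcp box [-28.3  -2.1  27.7] F box [8.7 2.3 0.7] w 0.01
turn needed deg [-0.02  0.07  0.03]
time: 15.72
tcp_pos: [0.5444, 0.0227, 0.1071]
eef_rot: [-2.336, 2.1, -0.0]
ft_force: [-0.6, 4.2, 0.5]
width: 0.004
t 15.72 tcp box [-40.5  -2.1  17.1] F box [4.3 0.2 0.5] w 0.004
turn needed deg [-0.02  0.01  0.03]
```

View pics/scene13.png

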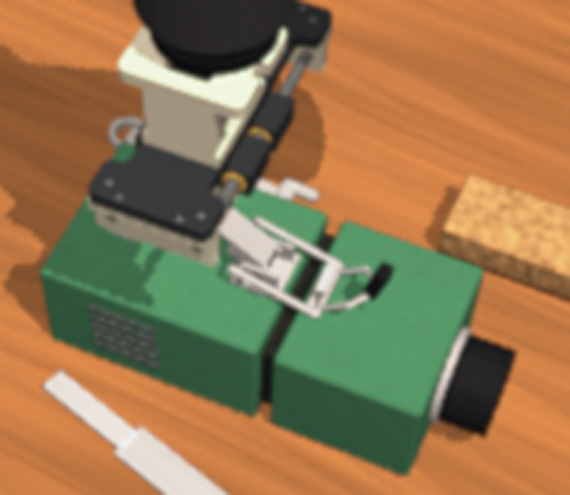

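View pics/wrist13.png

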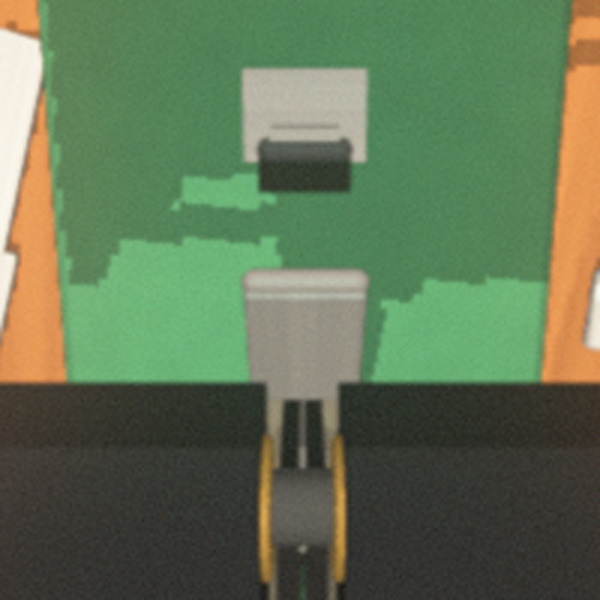

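```bash
python3 - <<'E'
from h import *
from rel import box
p,d,K,T=load('wrist13');P=cloud(d,K,T)
for v in list(range(138,170,3)): print(v,p[v,322],box(P[v,322]).round(1))
for v in (192,195,198,205,212,220,226): print('lev',v,box(P[v,321]).round(1))
E
python3 -m jog '[[[0,0,0,0.24,0,0.18,-1],[0,0,0,0.47,0,0.35,-1],[0,0,0,0.75,0,0.6,-1],[0,0,0,1.02,0,0.84,-1],[0,0,0,1.28,0,1.12,-1]]]' 15
python3 rel.py
```

```text
138 [184 181 165] [-104.3   -2.2    3.7]
141 [165 162 148] [-102.2   -2.2    3.7]
144 [183 180 167] [-100.8   -2.3   19.8]
147 [116 117 106] [-98.8  -2.3  19.9]
150 [93 97 88] [-96.8  -2.3  20.2]
153 [66 74 63] [-94.8  -2.3  20.4]
156 [54 61 49] [-92.1  -2.2  12.4]
159 [57 67 54] [-90.1  -2.2  13.5]
162 [50 58 41] [-87.9  -2.2  12.7]
165 [ 74 129  84] [-84.2  -2.2   0.6]
168 [ 83 134  92] [-81.9  -2.1   0.5]
lev 192 [-78.   -3.   67.2]
lev 195 [-76.8  -3.   68.9]
lev 198 [-75.2  -3.   69.3]
lev 205 [-70.7  -3.   66.8]
lev 212 [-65.7  -3.   63.3]
lev 220 [-60.1  -3.   60.4]
lev 226 [-54.7  -3.   55.6]
time: 16.45
tcp_pos: [0.5454, 0.0094, 0.0953]
eef_rot: [2.335, -2.1, -0.0]
ft_force: [-0.4, 0.7, 0.9]
width: 0.007
t 16.45 tcp box [-53.9  -1.8   5.3] F box [0.7 0.3 0.9] w 0.007
turn needed deg [ 0.03 -0.02  0.01]
```

The rest block top reads about 13 mm above the deck and the catch about 20 mm. Finger force is now near zero, so I'll look.

```bash
python3 - <<'E'
from rig import state,get_image,calibration
import cv2,numpy as np
from h import *
from rel import box
n='wrist'
c=calibration(n);p,d=get_image(n)
P=cloud(d,c['intrinsics'],c['world_from_camera'])
for v in range(170,240,5): print(v,p[v,321],box(P[v,321]).round(1))
cv2.imwrite(f'pics/wrist14.png',cv2.resize(p[100:300,220:420,::-1],None,fx=3,fy=3,interpolation=cv2.INTER_CUBIC))
E
```

```text
170 [91 98 91] [-98.2  -2.7  22.1]
175 [61 66 55] [-94.6  -2.7  20. ]
180 [50 58 47] [-90.1  -2.7  13.3]
185 [ 73 118  81] [-84.2  -2.6   0.7]
190 [140 147 127] [-90.1  -2.7  46. ]
195 [179 177 163] [-87.7  -2.7  48.1]
200 [167 163 150] [-84.9  -2.7  48.4]
205 [173 165 150] [-81.4  -2.7  46.5]
210 [172 163 150] [-78.1  -2.7  45.4]
215 [171 167 152] [-75.4  -2.7  46.4]
220 [169 163 147] [-71.4  -2.7  43.6]
225 [170 162 148] [-68.4  -2.7  44. ]
230 [168 163 145] [-64.3  -2.7  41.5]
235 [88 87 76] [-60.9  -2.7  41.2]
```

View pics/wrist14.png

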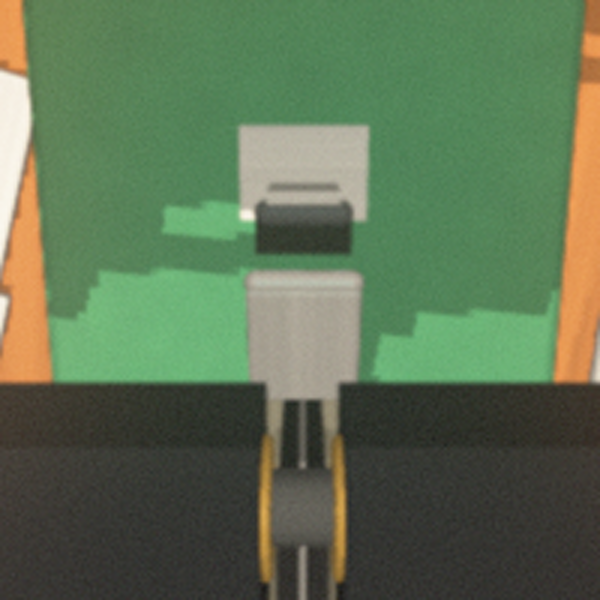

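```bash
python3 -m jog '[[[0,0,0,0.16,0,0.2,-1],[0,0,0,0.32,0,0.4,-1],[0,0,0,0.48,0,0.6,-1],[0,0,0,0.6,0,0.8,-1]]]' 15
python3 rel.py
python3 -m jog '[[[0,0,0,0.12,0,0.15,-1],[0,0,0,0.2,0,0.3,-1],[0,0,0,0.25,0,0.4,-1]]]' 15
python3 rel.py
```

```text
time: 17.0
tcp_pos: [0.5463, 0.0039, 0.0875]
eef_rot: [2.336, -2.101, -0.0]
ft_force: [0.3, -0.3, -0.1]
width: 0.003
t 17.0 tcp box [-59.4  -2.   -2.5] F box [-0.3 -0.2 -0.1] w 0.003
turn needed deg [ 0.   -0.    0.02]
time: 17.38
tcp_pos: [0.5465, 0.0015, 0.0836]
eef_rot: [2.336, -2.101, -0.0]
ft_force: [0.3, -0.4, 0.2]
width: 0.005
t 17.38 tcp box [-61.9  -2.   -6.4] F box [-0.4 -0.3  0.2] w 0.005
turn needed deg [ 0.   -0.    0.02]
```

```bash
cat > look.py <<'E'
import sys,cv2,numpy as np
from rig import get_image,calibration
from h import *
from rel import box
k=sys.argv[1]
for n in ['wrist','scene']:
    c=calibration(n);p,d=get_image(n);np.savez(f'pics/{n}{k}.npz',p=p,d=d,K=c['intrinsics'],T=c['world_from_camera'])
    q=p[100:300,220:420] if n=='wrist' else p[100:265,255:445]
    cv2.imwrite(f'pics/{n}{k}.png',cv2.resize(q[:,:,::-1],None,fx=3,fy=3,interpolation=cv2.INTER_CUBIC))
    if n=='wrist':
        P=cloud(d,c['intrinsics'],c['world_from_camera'])
        for v in range(165,240,5): print(v,p[v,321],box(P[v,321]).round(1))
E
python3 look.py 15
```

```text
165 [189 183 165] [-108.6   -2.9    3.6]
170 [180 172 158] [-105.3   -2.9    4.1]
175 [123 120 109] [-102.9   -3.    10.3]
180 [183 176 162] [-101.6   -3.    21.1]
185 [88 95 88] [-98.5  -3.   21.3]
190 [147 146 133] [-94.8  -3.   18.8]
195 [191 184 167] [-92.   -3.   20.6]
200 [187 181 166] [-89.   -3.   21.2]
205 [185 180 166] [-85.8  -3.   21.5]
210 [185 180 163] [-82.3  -3.   20.4]
215 [186 179 164] [-79.1  -3.   20.7]
220 [186 179 164] [-76.1  -3.   21.9]
225 [184 174 162] [-72.6  -3.   21.4]
230 [188 177 163] [-69.   -3.   20.7]
235 [99 95 87] [-65.8  -3.   21.5]
```

View pics/wrist15.png

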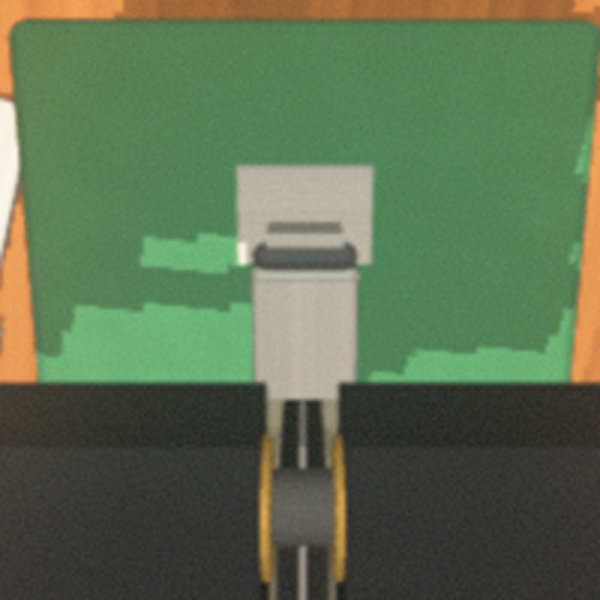

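View pics/scene15.png

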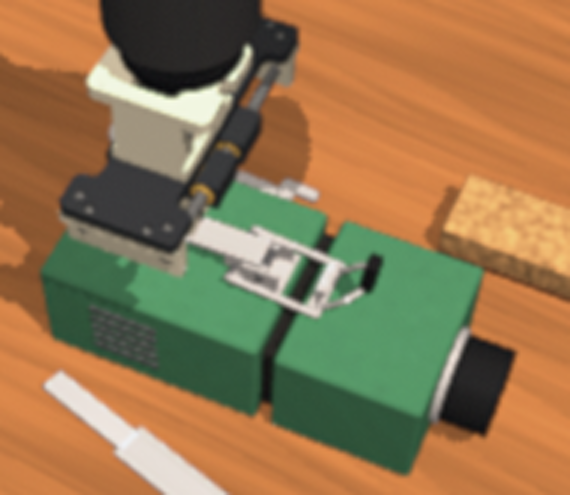

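The lever has gone past centre and dropped onto the catch: its upper face reads 21 mm, level. Now I'll press at the pad, feeling in small steps.

```bash
python3 -m jog '[[[0,0,0,0.2,0,0.3,-1],[0,0,0,0.4,0,0.6,-1],[0,0,0,0.4,0,0.8,-1],[0,0,0,0.4,0,0.9,-1],[0,0,0,0.4,0,0.9,-1]]]' 15
python3 rel.py
python3 -m jog '[[[0,0,0,0,0,0.1,-1],[0,0,0,0,0,0.1,-1]]]' | grep -A1 tcp; python3 rel.py
```

```text
time: 18.1
tcp_pos: [0.5469, -0.0024, 0.0746]
eef_rot: [2.336, -2.101, -0.0]
ft_force: [-0.2, -0.4, -0.4]
width: 0.003
t 18.1 tcp box [-65.8  -2.  -15.4] F box [-0.3  0.2 -0.4] w 0.003
turn needed deg [0.01 0.   0.02]
tcp_pos: [0.5472, -0.0024, 0.0741]
eef_rot: [-2.336, 2.1, -0.001]
t 18.35 tcp box [-65.8  -2.2 -15.9] F box [0.4 1.7 4. ] w 0.002
turn needed deg [-0.03 -0.    0.04]
```

```bash
for i in 1; do python3 -m jog '[[[0,0,0,0,0,0.05,-1],[0,0,0,0,0,0.05,-1]]]' >/dev/null; python3 rel.py|head -1; done
python3 -m jog '[[[0,0,0,0,0,0.05,-1],[0,0,0,0,0,0.05,-1]]]' >/dev/null; python3 rel.py|head -1
```

```text
t 18.6 tcp box [-65.8  -2.2 -16. ] F box [0.9 2.9 8.5] w 0.003
t 18.85 tcp box [-65.8  -2.3 -16.1] F box [ 0.4  4.9 11.4] w 0.003
```

```bash
python3 -m jog '[[[0,0,0,0,0,0.03,-1],[0,0,0,0,0,0.03,-1]]]' >/dev/null; python3 rel.py|head -1
python3 -m jog '[[[0,0,0,0,0,0.03,-1],[0,0,0,0,0,0.03,-1]]]' >/dev/null; python3 rel.py|head -1
```

```text
t 19.1 tcp box [-65.8  -2.3 -16.1] F box [ 1.3  5.1 14.1] w 0.004
t 19.35 tcp box [-65.8  -2.3 -16.2] F box [ 1.7  6.6 16.2] w 0.005
```

```bash
python3 -m jog '[[[0,0,0,0,0,0.02,-1],[0,0,0,0,0,0.02,-1]]]' >/dev/null; python3 rel.py|head -1
python3 -m jog '[[[0,0,0,0,0,0.02,-1],[0,0,0,0,0,0.02,-1]]]' >/dev/null; python3 rel.py|head -1
```

```text
t 19.6 tcp box [-65.8  -2.4 -16.3] F box [ 2.8  6.9 16.7] w 0.003
t 19.85 tcp box [-65.8  -2.4 -16.3] F box [ 2.4  6.8 18.9] w 0.005
```

```bash
python3 -m jog '[[[0,0,0,0,0.05,0.0,-1],[0,0,0,0,0.08,0.0,-1]]]' >/dev/null; python3 rel.py|head -1
python3 -m jog '[[[0,0,0,0,0,0.02,-1],[0,0,0,0,0,0.02,-1]]]' >/dev/null; python3 rel.py|head -1; python3 look.py 16
```

```text
t 20.1 tcp box [-65.8  -2.3 -16.2] F box [ 1.4  3.7 16.5] w 0.009
t 20.35 tcp box [-65.8  -2.4 -16.3] F box [ 2.1  5.4 19.4] w 0.006
165 [184 179 163] [-113.6   -3.3    2.3]
170 [191 186 171] [-110.5   -3.3    3.1]
175 [191 183 167] [-107.5   -3.3    4.7]
180 [186 178 162] [-104.1   -3.3    3.2]
185 [124 120 109] [-102.1   -3.3    9.8]
190 [189 181 165] [-101.3   -3.2   20.8]
195 [ 94 102  93] [-98.2  -3.2  20.4]
200 [81 88 77] [-95.3  -3.2  20.8]
205 [190 183 168] [-91.7  -3.2  18.7]
210 [191 183 169] [-88.6  -3.2  18.7]
215 [192 183 170] [-85.6  -3.2  19.2]
220 [189 183 169] [-82.4  -3.2  19.1]
225 [190 183 168] [-78.9  -3.2  18.4]
230 [191 184 170] [-76.   -3.2  19.1]
235 [101 100  91] [-72.6  -3.2  18.9]
```

View pics/wrist16.png

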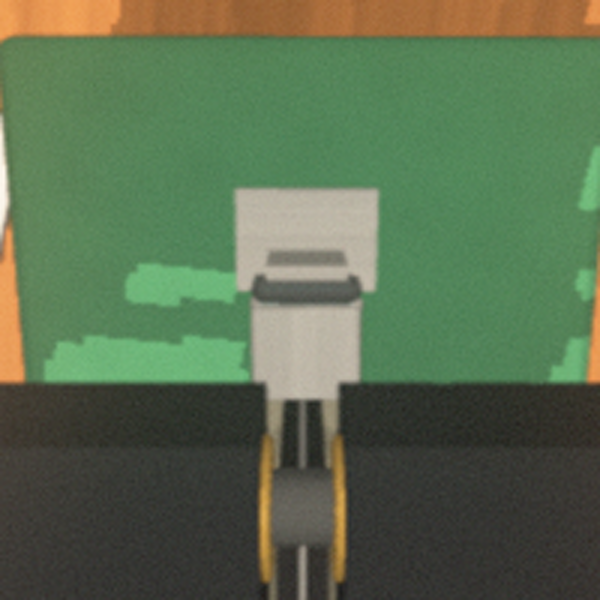

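It may be resting on the block already, or still be on the catch. I'll measure the plane heights more carefully, relative to the deck in the same pictures.

```bash
python3 - <<'E'
from h import *
from rel import box,B0,M
def bx(P): return (P-B0)@M*1e3
for nm in ['wrist1','wrist13','wrist15','wrist16']:
    p,d,K,T=load(nm);Q=bx(cloud(d,K,T));ok=d>0
    dk=ok&(abs(Q[...,2])<8)&(Q[...,0]>-125)&(Q[...,0]<-40)&(abs(Q[...,1])>22)&(abs(Q[...,1])<50)
    g=(p[...,1].astype(int)-p[...,0]>25);dk&=g
    # deck plane fit
    A=np.c_[Q[dk][:,:2],np.ones(dk.sum())];c=np.linalg.lstsq(A,Q[dk][:,2],rcond=None)[0]
    H=Q[...,2]-(Q[...,0]*c[0]+Q[...,1]*c[1]+c[2])
    bri=p.min(-1)>120; dark=p.max(-1)<110
    print(nm,'deck n',dk.sum(),'deck z at -90:',round(-90*c[0]+c[2],2))
    y=abs(Q[...,1]+2.5)<8
    for lo,hi in [(-101,-99),(-99,-97),(-97,-95),(-95,-93),(-93,-91),(-91,-89),(-89,-87),(-87,-83),(-83,-79),(-79,-75),(-75,-71),(-71,-67)]:
        m=ok&y&(Q[...,0]>lo)&(Q[...,0]<hi)&(Q[...,2]<80)
        if m.sum()>3:
            print('  x',lo,hi,'H med %.1f'%np.median(H[m]),'p90 %.1f'%np.percentile(H[m],90),'n',m.sum(),'dark %.2f'%dark[m].mean())
E
```

```text
wrist1 deck n 4655 deck z at -90: 1.47
  x -71 -67 H med 72.3 p90 73.6 n 114 dark 0.00
wrist13 deck n 8267 deck z at -90: 1.45
  x -101 -99 H med 18.7 p90 19.5 n 72 dark 0.00
  x -99 -97 H med 19.3 p90 20.0 n 72 dark 0.68
  x -97 -95 H med 19.4 p90 20.2 n 72 dark 1.00
  x -95 -93 H med 17.8 p90 19.2 n 47 dark 1.00
  x -93 -91 H med 11.8 p90 12.4 n 66 dark 1.00
  x -91 -89 H med 11.7 p90 12.6 n 65 dark 1.00
  x -89 -87 H med 11.6 p90 12.3 n 66 dark 1.00
  x -87 -83 H med -0.1 p90 0.7 n 65 dark 0.12
  x -83 -79 H med 0.2 p90 65.7 n 147 dark 0.00
  x -79 -75 H med 66.4 p90 67.6 n 349 dark 0.00
  x -75 -71 H med 65.6 p90 67.2 n 283 dark 0.00
  x -71 -67 H med 63.3 p90 64.6 n 273 dark 0.00
wrist15 deck n 7093 deck z at -90: 1.45
  x -101 -99 H med 19.1 p90 19.9 n 90 dark 0.43
  x -99 -97 H med 19.6 p90 20.6 n 87 dark 1.00
  x -97 -95 H med 19.1 p90 19.7 n 58 dark 0.91
  x -95 -93 H med 17.9 p90 18.8 n 94 dark 0.00
  x -93 -91 H med 19.1 p90 20.0 n 84 dark 0.00
  x -91 -89 H med 19.0 p90 19.8 n 75 dark 0.00
  x -89 -87 H med 19.4 p90 20.0 n 90 dark 0.00
  x -87 -83 H med 19.3 p90 20.0 n 153 dark 0.00
  x -83 -79 H med 19.3 p90 20.0 n 154 dark 0.00
  x -79 -75 H med 19.3 p90 20.1 n 152 dark 0.00
  x -75 -71 H med 34.0 p90 48.6 n 314 dark 0.16
  x -71 -67 H med 39.9 p90 55.6 n 393 dark 0.63
wrist16 deck n 6859 deck z at -90: 1.45
  x -101 -99 H med 18.5 p90 19.6 n 87 dark 0.03
  x -99 -97 H med 19.4 p90 20.5 n 98 dark 0.99
  x -97 -95 H med 19.2 p90 20.0 n 85 dark 1.00
  x -95 -93 H med 16.4 p90 17.7 n 60 dark 0.03
  x -93 -91 H med 17.2 p90 18.1 n 99 dark 0.00
  x -91 -89 H med 17.4 p90 18.1 n 86 dark 0.00
  x -89 -87 H med 17.6 p90 18.5 n 82 dark 0.00
  x -87 -83 H med 17.6 p90 18.3 n 172 dark 0.00
  x -83 -79 H med 17.7 p90 18.6 n 167 dark 0.00
  x -79 -75 H med 22.8 p90 38.6 n 307 dark 0.14
  x -75 -71 H med 36.1 p90 48.0 n 314 dark 0.86
  x -71 -67 H med 64.9 p90 74.0 n 89 dark 0.93
```

Block top reads 11.7 mm, the lever face at the tip 17.3 mm (19.1 unpressed) and the catch nose 19.4 mm. There has been no clear click and the lever isn't clearly home. I'll back off, see where the lever rests unloaded, then press again a little nearer the tip for leverage.

```bash
python3 -m jog '[[[0,0,0,0,0,-0.3,-1],[0,0,0,0,0,-0.6,-1],[0,0,0,0.4,0,-0.8,-1],[0,0,0,0.8,0,-0.8,-1],[0,0,0,0.8,0,-0.8,-1]]]' >/dev/null; python3 rel.py|head -1; python3 look.py 17 >/dev/null; cat > hts.py <<'E'
import sys
from h import *
from rel import B0,M
p,d,K,T=load(sys.argv[1]);Q=(cloud(d,K,T)-B0)@M*1e3;ok=d>0
y=abs(Q[...,1]+2.5)<8
for lo,hi in [(-101,-97),(-97,-95),(-95,-93),(-93,-90),(-90,-87),(-87,-84),(-84,-81)]:
    m=ok&y&(Q[...,0]>lo)&(Q[...,0]<hi)&(Q[...,2]<80)
    if m.sum()>3: print(lo,hi,'H %.1f'%(np.median(Q[m][:,2])-1.45),m.sum())
E
python3 hts.py wrist17
```

```text
t 21.07 tcp box [-74.2  -1.1 -10.8] F box [ 0.6  0.6 -0.7] w 0.006
-101 -97 H 19.0 180
-97 -95 H 19.3 74
-95 -93 H 16.7 52
-93 -90 H 17.5 120
-90 -87 H 17.6 117
-87 -84 H 28.1 225
-84 -81 H 37.6 425
```

View pics/wrist17.png

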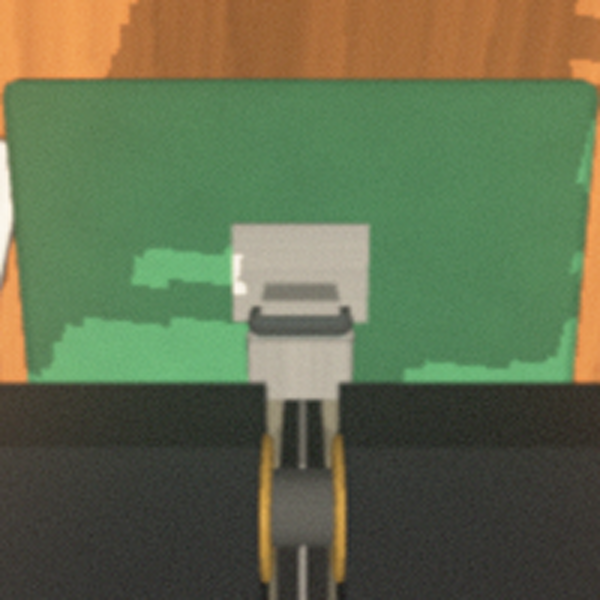

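```bash
python3 -m jog '[[[0,0,0,0,-0.05,0.2,-1],[0,0,0,0,-0.05,0.4,-1],[0,0,0,0,-0.05,0.5,-1],[0,0,0,0,-0.05,0.5,-1]]]' >/dev/null; python3 rel.py|head -1
python3 -m jog '[[[0,0,0,0,0,0.05,-1],[0,0,0,0,0,0.1,-1]]]' >/dev/null; python3 rel.py|head -1
python3 -m jog '[[[0,0,0,0,0,0.04,-1],[0,0,0,0,0,0.08,-1]]]' >/dev/null; python3 rel.py|head -1
```

```text
t 21.68 tcp box [-73.8  -1.6 -15.7] F box [-0.2 -0.3 -0.9] w 0.006
t 21.93 tcp box [-73.8  -1.9 -16.3] F box [0.6 2.3 4.4] w 0.003
t 22.18 tcp box [-73.9  -1.9 -16.4] F box [ 1.1  4.2 10.3] w 0.01
```

```bash
python3 -m jog '[[[0,0,0,0,0.02,0.03,-1],[0,0,0,0,0.04,0.05,-1]]]' >/dev/null; python3 rel.py|head -1
python3 -m jog '[[[0,0,0,0,0.02,0.03,-1],[0,0,0,0,0.02,0.05,-1]]]' >/dev/null; python3 rel.py|head -1
python3 -m jog '[[[0,0,0,0,0.02,0.03,-1],[0,0,0,0,0.02,0.04,-1]]]' >/dev/null; python3 rel.py|head -1
```

```text
t 22.43 tcp box [-73.8  -2.  -16.4] F box [ 1.7  3.9 12.3] w 0.006
t 22.68 tcp box [-73.8  -2.  -16.5] F box [ 1.7  4.4 15.1] w 0.009
t 22.93 tcp box [-73.8  -2.  -16.5] F box [ 1.6  5.7 18.2] w 0.01
```

```bash
python3 -m jog '[[[0,0,0,0,0.02,0.02,-1],[0,0,0,0,0.03,0.04,-1]]]' >/dev/null; python3 rel.py|head -1
python3 -m jog '[[[0,0,0,0,0.02,0.02,-1],[0,0,0,0,0.03,0.03,-1]]]' >/dev/null; python3 rel.py|head -1
```

```text
t 23.18 tcp box [-73.8  -2.  -16.6] F box [ 1.3  5.6 19.5] w 0.006
t 23.43 tcp box [-73.9  -2.  -16.6] F box [ 2.1  4.8 20.4] w 0.002
```

```bash
python3 -m jog '[[[0,0,0,0,0.02,0.02,-1],[0,0,0,0,0.03,0.04,-1]]]' >/dev/null; python3 rel.py|head -1
python3 look.py 18 >/dev/null; python3 hts.py wrist18
```

```text
t 23.68 tcp box [-73.8  -2.1 -16.6] F box [ 2.2  5.6 22.9] w 0.008
-101 -97 H 19.0 185
-97 -95 H 19.4 78
-95 -93 H 16.7 59
-93 -90 H 17.2 128
-90 -87 H 17.5 121
-87 -84 H 18.2 208
-84 -81 H 33.9 397
```

At 23 N the lever face is at the same height as unloaded (17.2–17.5 mm), so it is hard on the block. I'll back off and check the whole latch.

```bash
python3 -m jog '[[[0,0,0,0,0,-0.5,-1],[0,0,0,0,0,-1.5,-1],[0,0,0,0,0,-4,-1],[0,0,0,0,0,-7,-1],[0,0,0,0,0,-10,-1]]]' >/dev/null; python3 -m jog '[[[0,0,0,1,0,-3,-1],[0,0,0,4,0,-5,-1],[0,0,0,7,0,-5,-1],[0,0,0,9,0,-5,-1],[0,0,0,9,0,-5,-1]]]' >/dev/null; python3 rel.py; python3 - <<'E'
from rig import get_image,calibration
import cv2,numpy as np
for n in ['scene','top']:
    c=calibration(n);p,d=get_image(n);np.savez(f'pics/{n}19.npz',p=p,d=d,K=c['intrinsics'],T=c['world_from_camera'])
    q=p[100:265,255:445] if n=='scene' else p[165:275,195:405]
    cv2.imwrite(f'pics/{n}19.png',cv2.resize(q[:,:,::-1],None,fx=3.6,fy=3.6,interpolation=cv2.INTER_CUBIC))
E
```

```text
t 25.02 tcp box [-164.9    0.3  130.1] F box [1.4 0.  0.3] w 0.004
turn needed deg [ 0.03 -0.   -0.09]
```

View pics/scene19.png

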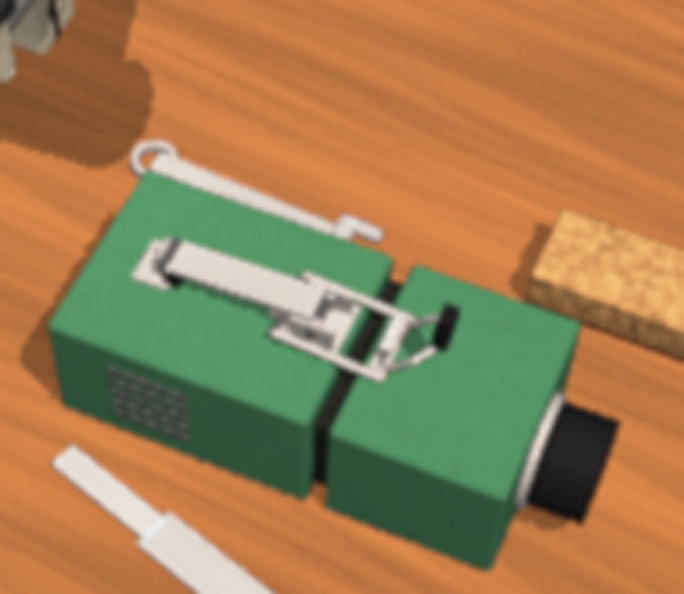

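View pics/top19.png

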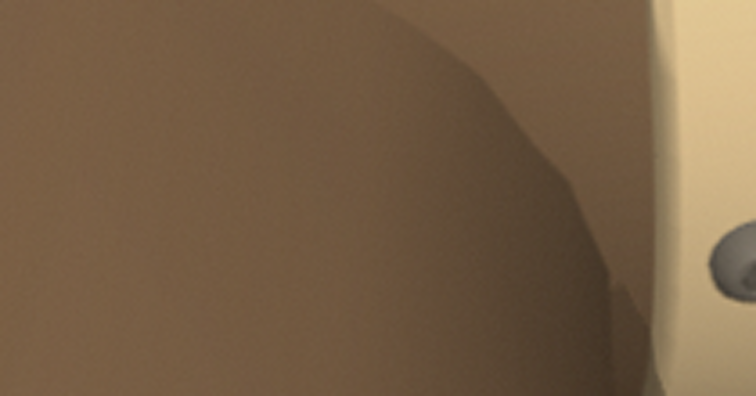

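Pressed-home geometry agrees: with an 11.7 mm block, home should be about −0.032 rad, and I measured about −0.034. Last check is the gap and the lever tilt from the scene view.

```bash
python3 - <<'E'
from h import *
from rel import B0,M
for nm in ['scene0','scene19']:
    p,d,K,T=load(nm);Q=(cloud(d,K,T)-B0)@M*1e3
    hsv=cv2.cvtColor(p,cv2.COLOR_RGB2HSV);g=cv2.inRange(hsv,(60,80,40),(90,255,255))>0
    m=g&(abs(Q[...,2])<5)
    n,l,s,_=cv2.connectedComponentsWithStats(m.astype(np.uint8))
    for i in range(1,n):
        if s[i,4]>500:
            q=Q[l==i]; e=[]
            for y in range(-50,51,10):
                k=q[abs(q[:,1]-y)<4][:,0]
                if len(k)>5:e.append((k.min(),k.max()))
            print(nm,s[i,4],'x edges',np.median(e,0).round(1))
    if nm=='scene19':
        print('deck',np.median(Q[m][:,2]).round(2))
        w=(p.min(-1)>130)&(abs(Q[...,1]+2)<8)&(Q[...,2]>8)&(Q[...,2]<40)
        for lo,hi in [(-95,-88),(-88,-75),(-75,-60),(-60,-45),(-45,-30)]:
            k=w&(Q[...,0]>lo)&(Q[...,0]<hi);print(lo,hi,k.sum(),np.median(Q[k][:,2]).round(1) if k.sum() else '')
        b=(p.max(-1)<60)&(Q[...,2]>15)&(Q[...,2]<60)&(Q[...,0]>40)&(Q[...,0]<100);print('tab',np.median(Q[b],0).round(1))
E
python3 rel.py
```

```text
scene0 2492 x edges [-143.   -31.1]
scene0 2445 x edges [ 44.5 144.8]
scene19 2858 x edges [-142.9   18.3]
scene19 2384 x edges [ 32.9 134. ]
deck 0.75
-95 -88 18 17.7
-88 -75 37 18.4
-75 -60 46 19.1
-60 -45 47 19.5
-45 -30 46 19.9
tab [ 57.9 492.7  48.5]
t 25.12 tcp box [-1.638e+02  1.000e-01  1.301e+02] F box [-0.4 -0.3 -0.1] w 0.008
turn needed deg [ 0.02  0.01 -0.01]
```

The end section moved in 11 mm, so the gap is about 3 mm. The lever is about −0.04 rad and stable. I'm handing in.

```bash
python3 - <<'E'
from rig import ticket
print(ticket.sign_off())
E
```

```text
the job is handed in; nothing more can be done
None
```

The draw latch is closed and I've handed the job in. I pulled the loop up and over by its tab and set the bar down behind the keeper's lip. After letting go, I swung the lever over past centre with the closed fingers and pressed it at the pad.

**Last checks:**
- **Gap:** the end section moved in about 11 mm, which puts the gap at about 3 mm.
- **Lever:** it sits at about -0.035 to -0.04 rad. The rest block's measured 11.7 mm height predicts -0.032.
- **On the block:** the lever's height was the same unloaded and under 23 N, so it is hard on the block. The camera showed its tip below the top of the catch.
- **Robot:** the arm is clear, with force near zero. The total time was about 25 s.

**What failed or disagreed:**
- **First grasp:** it closed on air. The real finger ends are about 36–38 mm behind the reported TCP; both cameras showed this, and I corrected for it.
- **Click:** I never saw a distinct force drop. The lever was already deep in the catch after dropping past centre, so I concluded it was home from the height, the tilt and the hard stop.
- **Not measured:** I did not measure the loop's pull on the keeper or the tip's force on the block. I did not measure whether the other things on the bench had moved; the last scene view showed the spanner, blank and sanding block in place, but not the oil can.

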